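# Stack the tool cases in the rack and lock them in with the keeper bar

### The job

Lift the keeper bar straight up out of the rack's two U brackets, keeping it level, and lay it lengthwise in the middle of the rubber mat. Then stack the three tool cases on the rack's base plate between the posts, the longest at the bottom, then the medium, the shortest on top, each centred, squared up lengthwise with the rack and let go before the next one. Finally lay the bar back in both brackets, centred lengthwise, above the stack, and leave the jar, the screwdriver and the tape roll where they are.

Things in the scene. Friction and masses are not known exactly. Their poses are not given: they have to be found in the camera images.
- rack: Grey steel case rack, fixed. Base plate 84 (x) x 260 (y) x 6 mm; origin: centre of its underside, y lengthwise, z up. Cases stand on the plate, at z = 6 mm. Two posts, 50 (x) x 12 (y) mm, centred at y = +-104 mm (196 mm free between), each topped by an open U bracket: seat at z = 120 mm, slot 30 mm wide (x), its 10 mm cheeks rise to z = 152 mm.
- mat: Black rubber mat fixed flat on the bench, 100 (x) x 290 (y) x 4 mm thick; origin at the centre of its underside, y lengthwise.
- bar: Keeper bar, loose: square steel bar 18 x 18 x 250 mm with black end caps, 0.25 to 0.5 kg. Origin at its centre, y lengthwise. At the start it lies in both U brackets, its centre 129 mm above the rack's origin, blocking the rack from above. Over the full stack its underside is 18 mm above the top case.
- case_long: Longest tool case: closed black plastic box with flat grey-panelled lid, 64 (x) x 160 (y) x 36 mm high, 0.4 to 0.75 kg; loose, lying flat on the bench. Origin at the centre of its underside, y lengthwise, z up.
- case_medium: Medium tool case of the same make, 56 (x) x 125 (y) x 32 mm high, 0.25 to 0.55 kg; loose, lying flat. Origin at the centre of its underside, y lengthwise, z up.
- case_short: Shortest tool case of the same make, 48 (x) x 90 (y) x 28 mm high, 0.15 to 0.35 kg; loose, lying flat. Origin at the centre of its underside, y lengthwise, z up.
- jar: Bystander: amber glass jar, 64 mm across, 85 mm high, standing at one side; origin at the centre of its underside.
- screwdriver: Bystander: screwdriver with red handle lying beyond the cases, roughly along the robot's y; origin at the middle of its underside.
- tape_roll: Bystander: grey roll of tape lying flat, 90 mm across, 30 mm high, with a 56 mm hole, at one side; origin at the centre of its underside.
There are look-alikes about, which are no part of the job. Leave any brown or purple look-alike of the case_long alone. Leave any brown look-alike of the case_short alone.

How it is judged (in metres and radians):
On the way, in this order (a step that is already met when the one before it is completed fails the run):
1. the keeper bar lies on the rubber mat, released (x of bar in the frame of mat between -0.035 and 0.035 m and y of bar in the frame of mat between -0.035 and 0.035 m and z of bar in the frame of mat below 0.018 m and angle between the y axis of bar and the y axis of mat, either way round below 0.3 rad and contact force between the fingers and bar below 0.3 N and linear speed of bar below 0.03 m/s), for 0.2 s.
2. the longest case stands on the rack's base plate between the posts, released (x of case_long in the frame of rack between -0.012 and 0.012 m and y of case_long in the frame of rack between -0.012 and 0.012 m and z of case_long in the frame of rack between 0.001 and 0.011 m and angle between the y axis of case_long and the y axis of rack, either way round below 0.2 rad and angle between case_long's own z axis and vertical below 0.1 rad and contact force between the fingers and case_long below 0.3 N and linear speed of case_long below 0.03 m/s), for 0.2 s.
3. the medium case stands on the longest, released (x of case_long in the frame of rack between -0.012 and 0.012 m and y of case_long in the frame of rack between -0.012 and 0.012 m and z of case_long in the frame of rack between 0.001 and 0.011 m and angle between the y axis of case_long and the y axis of rack, either way round below 0.2 rad and angle between each of case_long, case_medium's own z axis and vertical below 0.1 rad and x of case_medium in the frame of case_long between -0.012 and 0.012 m and y of case_medium in the frame of case_long between -0.012 and 0.012 m and z of case_medium in the frame of case_long between 0.031 and 0.041 m and angle between the y axis of case_medium and the y axis of case_long, either way round below 0.2 rad and contact force between the fingers and case_medium below 0.3 N and linear speed of case_medium below 0.03 m/s), for 0.2 s.
4. the shortest case stands on the medium one, released (x of case_long in the frame of rack between -0.012 and 0.012 m and y of case_long in the frame of rack between -0.012 and 0.012 m and z of case_long in the frame of rack between 0.001 and 0.011 m and angle between the y axis of case_long and the y axis of rack, either way round below 0.2 rad and angle between each of case_long, case_medium, case_short's own z axis and vertical below 0.1 rad and x of case_medium in the frame of case_long between -0.012 and 0.012 m and y of case_medium in the frame of case_long between -0.012 and 0.012 m and z of case_medium in the frame of case_long between 0.031 and 0.041 m and angle between the y axis of case_medium and the y axis of case_long, either way round below 0.2 rad and x of case_short in the frame of case_medium between -0.012 and 0.012 m and y of case_short in the frame of case_medium between -0.012 and 0.012 m and z of case_short in the frame of case_medium between 0.027 and 0.037 m and angle between the y axis of case_short and the y axis of case_medium, either way round below 0.2 rad and contact force between the fingers and case_short below 0.3 N and linear speed of case_short below 0.03 m/s), for 0.2 s.
At the end, for the whole second after the job is handed in: The longest case stands on the rack's plate, the medium on it, the shortest on that, each centred within 12 mm along and across on what is under it and lengthwise with it within 0.2 rad; the bar lies in both U brackets, centred lengthwise within 16 mm; all released and at rest (all of step 4 and x of bar in the frame of rack between -0.01 and 0.01 m and y of bar in the frame of rack between -0.016 and 0.016 m and z of bar in the frame of rack between 0.124 and 0.134 m and angle between the y axis of bar and the y axis of rack, either way round below 0.1 rad and contact force between the fingers and case_long below 0.3 N and linear speed of each of case_long, case_medium, bar below 0.03 m/s and contact force between the fingers and case_medium below 0.3 N and contact force between the fingers and bar below 0.3 N); the robot touches nothing.
It fails at once if the keeper bar is tipped more than 0.27 rad from level (angle between bar's own y axis and vertical below 1.3 rad or angle between bar's own y axis and vertical above 1.84 rad).
It fails at once if the jar, screwdriver or tape roll is shifted more than 30 mm (distance of any of jar, screwdriver, tape_roll from where it was at the start of the episode above 0.03 m).
It also fails if it takes over 152 s, if anything falls off the work surface, if the arm or the gripper's body presses on something with over 40 N, if the wrist force passes 120 N, or if a joint passes its speed limit or range.

### The arm

A 6-joint arm with a two-finger parallel gripper is mounted at the origin on the work surface. World frame = base frame: x ahead of the robot, y to its left, z up, the work surface at z = 0. Lengths are in m, angles in degrees, forces in N, time in s.
With the tool pointing down it reaches from about 0.35 to 0.875 m from the base axis. Payload 4.2 kg.
Tool frame: the origin (TCP) lies midway between the tips of the shut fingers; the grasp point (between the pads) lies 19 mm behind it (r.pinch_z is the distance from the TCP to the grasp point, in m); z points along the fingers, y is the line along which they close (so a half turn about z gives the same grasp; the last joint's range is limited). The gripper opens to 87 mm and grips with 3 to 60 N. Pads are 19 mm wide; open, the fingers measure 117 mm over their backs; the gripper's body (75 mm by 190 mm) begins 51 mm behind the grasp point.
Start: joints at [-50.959, 22.042, 0.453, 0, -68.411, -14.817], TCP at [0.256, -0.57, 0.223] pointing down, gripper open.
Joint ranges: [-179.83, 179.83], [-69.29, 118.12], [-61.27, 80.66], [-181.25, 117.63], [-171.15, -9.14], [-177.46, 177.46]. Speed limits (degrees/s): [159.86, 159.86, 180, 180, 180, 180].

### API

Orientations are given as a 3x3 rotation matrix whose columns are the frame's x, y, z axes.
In Python, from station import r, imaging, models gives the robot as it stands. The module is installed in compiled form; this text tells all that it offers.
- The arm moves only by the tool apply_moves, never from a script. Its argument "moves" is a list of rows, each a list of 2 entries, a list of its own where there are three numbers: the shift along the tool's x, y, z in m, then the turn about the tool's z in degrees. A call has 1 to 5 rows; each row shifts and turns the commanded pose from where the row before left it, along the tool's axes as they then stand; what a row does not reach is not made up. A row lasts 1/12 s, in which the tool goes at most 41.7 mm and 7.16 degrees, less where a joint would pass 70% of its speed; a pose out of reach is approached as far as the arm can. A call is refused whole if a number of a shift passes 0.0417 or a number of a turn 7.16, either way. A call with a gripper value outside its range is refused whole. "hand" is the finger opening in m, from 0 to 0.087, set as the call begins (left out, the last holds). The fingers move at their own pace and stop on an object; the grip force is fixed at half the most. Time passes only in rows, so rows that do not move let the fingers close. It gives the time, the measured TCP pose, the force, the opening and the grip force at its end, in the units of the state.
- r.sense(): the state, without advancing time (a new reading comes with each control period).
- imaging.capture(name): name is "side" or "top"; returns a dict with "frame" (480x640x3 uint8, blue, green, red), "intrinsics" (3x3 intrinsics, pixels), "eye" and "orientation" of the camera in the world. Camera axes: x right, y down, z forward; pixel columns grow to the right and rows downward; lengths in m; the calibration is good to about 2 mm. A picture is of the moment at which its call begins. There is no depth.
- r.finish_job(): hands the job in; it is judged then, once.
Trained networks look in a picture, given as the dict that the camera call returned (one of the last four; its "shot" number tells which), for a name from the list of things; names that differ only in an ending like _2 or _b are one class to them, and where a whole thing is asked for, a point or a joint stands for the part that bears it (a point fixed in the world has none). Each returns a list of dicts, best first, with "confidence" (0 to 1); they miss things now and then, are a little off and sometimes report something else, mostly with a low value. They report only what shows in the picture. A call takes as long as a camera call. They do not tell look-alikes from the thing itself.
- models.cut_out(picture, target): "region" (480x640 bool, what is visible of it) and "extent" ([left, top, width, height] as shares, 0 to 1, of the picture: columns of its width, rows of its height, round what is visible of it).
- models.place_of(picture, target): "at" ([column, row] as shares, 0 to 1, of the picture: columns of its width, rows of its height: a listed point, or the origin of a listed thing).
The state is a dict: "time_s": time; "joints": joint angles; "joint_velocities": joint speeds; "effort": joint torques, N m; "tcp_pos": TCP position; "ee_rot": TCP orientation; "wrist_force": force on the tool from outside, world axes, zero at the start; "moment": the same for the moment, N m; "gripper_width": opening from 0.0 (shut) to 1.0 (fully open); "gripper_force": force on a finger pad.
Only numpy, scipy, OpenCV 4.12 (cv2) and the standard library are available. Lean on these libraries where they do the work, as an engineer would, in place of code of your own. Each camera call takes 0.05 s, during which the arm holds its last target. There are 200 camera calls.

## Working session

There is one attempt and no reset: what is moved stays moved. The work goes in short steps, Python scripts to look and compute and a tool call to move; the robot and the scene stay as the last step left them, time stands still between calls to the robot, and variables do not carry over. Pictures are saved under pics/ and viewed, at most 14 in all, crops included, and the job is handed in when it is done.

Besides the shell and the picture viewer there is one more tool, called after ">>>" as a command line: name --argument value ..., lists and objects as JSON in quotes. apply_moves: Moves the arm, as the interface text tells. Its arguments: {"type":"object","properties":{"moves":{"type":"array"},"hand":{"type":"number"}},"required":["moves"]}

```bash
mkdir -p pics
python3 - <<'E'
from station import r, imaging, models
import cv2,numpy as np
s=r.sense(); print(s['time_s'],s['tcp_pos'],np.round(s['ee_rot'],3).tolist(),s['gripper_width'],r.pinch_z)
for n in('top','side'):
    p=imaging.capture(n); cv2.imwrite(f'pics/{n}0.png',p['frame'])
    print(n,p['intrinsics'],p['eye'],np.round(p['orientation'],4).tolist())
    for t in('rack','mat','bar','case_long','case_medium','case_short','jar','screwdriver','tape_roll'):
        print(t,[(round(d['confidence'],2),np.round(np.array(d['at'])*[640,480],1).tolist()) for d in models.place_of(p,t)])
E
```

```text
0.0 [ 0.25619236 -0.56940686  0.22146631] [[-0.912, -0.41, -0.001], [-0.41, 0.912, 0.002], [0.0, 0.002, -1.0]] 1.0025769692172861 0.0187
top [[541.70467718   0.         321.16959121]
 [  0.         541.70467718 240.68835695]
 [  0.           0.           1.        ]] [0.42604132 0.00868733 1.31646238] [[-0.0212, -0.9893, 0.1443], [-0.9998, 0.0216, 0.0011], [-0.0042, -0.1442, -0.9895]]
rack [(0.72, [240.7, 324.6])]
mat [(0.77, [402.3, 325.7])]
bar [(0.75, [228.2, 323.2])]
case_long [(0.96, [396.2, 163.9]), (0.83, [404.6, 229.7]), (0.65, [481.0, 180.1]), (0.26, [400.8, 322.3]), (0.18, [526.2, 283.9])]
case_medium [(0.65, [246.7, 222.4])]
case_short [(0.9, [300.8, 187.7]), (0.79, [320.0, 225.8])]
jar [(0.79, [526.5, 282.5])]
screwdriver [(0.65, [338.1, 164.3]), (0.19, [240.8, 324.6])]
tape_roll [(0.68, [144.0, 285.6]), (0.46, [230.5, 323.8])]
side [[501.24927904   0.         315.35254797]
 [  0.         501.24927904 240.74380596]
 [  0.           0.           1.        ]] [0.13477677 0.85373951 1.07976506] [[-0.8747, -0.3483, 0.3371], [-0.4846, 0.6151, -0.6219], [0.0092, -0.7073, -0.7068]]
rack [(0.59, [331.4, 345.3]), (0.58, [333.7, 317.9])]
mat [(0.72, [398.2, 250.2])]
bar [(0.72, [335.6, 316.0])]
case_long [(0.68, [330.8, 177.3]), (0.61, [332.4, 223.7]), (0.57, [288.2, 208.7])]
case_medium [(0.76, [264.6, 309.3])]
case_short [(0.87, [298.5, 267.6]), (0.66, [257.8, 256.3])]
jar [(0.87, [408.3, 184.6])]
screwdriver [(0.74, [261.2, 236.9])]
tape_roll [(0.84, [248.1, 404.9])]
```

View pics/top0.png

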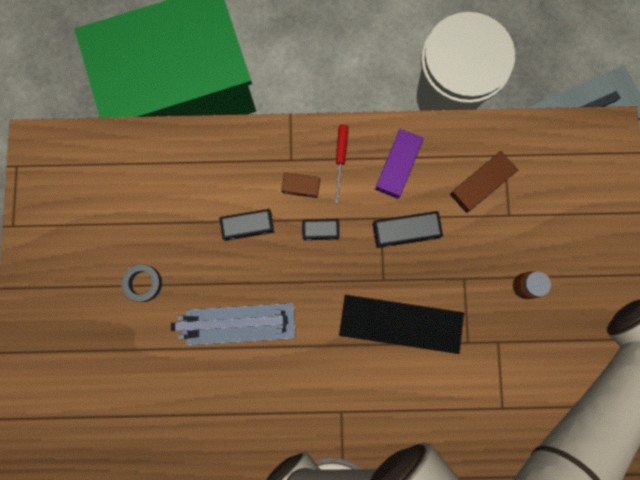

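View pics/side0.png

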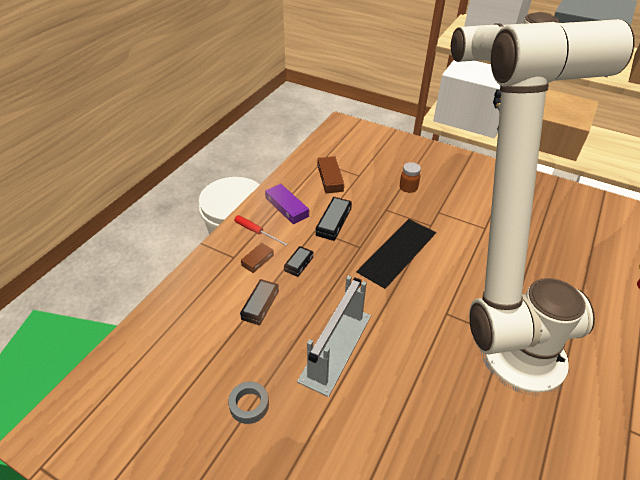

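The real cases with grey lids are at top-view pixels: long (408,229), medium (246,224), short (320,229). The rack is at (240,324) and the mat at (401,324). The brown and purple boxes are look-alikes. Next I fit box silhouettes in both views.

```bash
cat > h.py <<'E'
from station import r, imaging, models
import cv2,numpy as np
from scipy.optimize import minimize
from scipy.spatial.transform import Rotation as R
B={'mat':[(.1,.29,0,.004,0)],'bar':[(.018,.25,-.009,.009,0)],'case_long':[(.064,.16,0,.036,0)],
'case_medium':[(.056,.125,0,.032,0)],'case_short':[(.048,.09,0,.028,0)],
'rack':[(.084,.26,0,.006,0)]+[(.05,.012,0,.12,s) for s in(.104,-.104)]}
def corners(t,x,y,a,z):
    out=[]
    for w,l,z0,z1,yo in B[t]:
        P=np.array([[i*w/2,yo+j*l/2,k] for i in(-1,1) for j in(-1,1) for k in(z0,z1)])
        out.append(P@R.from_euler('z',a).as_matrix().T+[x,y,z])
    if t=='rack':
        for s in(1,-1):
            for u in(1,-1):
                P=np.array([[u*i,s*.104+j*.006,k] for i in(.015,.025) for j in(-1,1) for k in(.11,.152)])
                out.append(P@R.from_euler('z',a).as_matrix().T+[x,y,z])
    return out
def proj(p,P):
    c=(np.atleast_2d(P)-p['eye'])@np.array(p['orientation']); q=c@np.array(p['intrinsics']).T
    return q[:,:2]/q[:,2:]
def ray(p,uv,z):
    d=np.array(p['orientation'])@np.linalg.inv(p['intrinsics'])@[*uv,1]; e=np.array(p['eye'])
    return e+d*(z-e[2])/d[2]
def render(p,parts):
    m=np.zeros((480*4,640*4),np.uint8)
    for P in parts:
        h=cv2.convexHull(((proj(p,P)+.5)*4).round().astype(np.int32)); cv2.fillConvexPoly(m,h,255)
    return cv2.resize(m,(640,480),interpolation=cv2.INTER_AREA)/255.
def find(p,t,xy,z,extra=()):
    """region of t nearest the expected place"""
    uv=proj(p,[*xy,z])[0]; best=None
    for d in models.cut_out(p,t):
        v,u=np.nonzero(d['region'])
        if len(u)==0: continue
        e=np.hypot(u.mean()-uv[0],v.mean()-uv[1])
        if best is None or e<best[0]: best=(e,d['region'],d['confidence'])
    return best
def fit(t,masks,x0,z=0,extra=None):
    def cost(q):
        c=0
        for p,m in masks:
            g=render(p,corners(t,q[0],q[1],q[2],z)+(corners('bar',q[0]+0,q[1],q[2],z+.129) if extra else []))
            c+=1-np.minimum(g,m).sum()/np.maximum(g,m).sum()
        return c
    best=None
    for da in(-.15,0,.15):
        s=np.array([[0,0,0],[.012,0,0],[0,.012,0],[0,0,.1]])+np.array(x0)+[0,0,da]
        o=minimize(cost,s[0],method='Nelder-Mead',options=dict(initial_simplex=s,xatol=2e-4,fatol=1e-4))
        if best is None or o.fun<best.fun: best=o
    return best
E
cat > m.py <<'E'
from h import *
pt=imaging.capture('top');ps=imaging.capture('side')
px={'mat':(401,324,.0),'case_long':(408,229,.02),'case_medium':(246,224,.02),'case_short':(320,229,.02),'bar':(230,323,.13),'rack':(242,324,.0)}
ang={'mat':-.08,'case_long':.1,'case_medium':.1,'case_short':0,'bar':.05,'rack':.05}
M={}
for t,(u,v,z) in px.items():
    x=ray(pt,(u,v),z)
    for n,p in(('t',pt),('s',ps)):
        b=find(p,t,x[:2],z); M[t,n]=b[1].astype(float) if b else None
        print(t,n,None if not b else (round(b[0],1),b[2],int(b[1].sum())))
    z0=.129 if t=='bar' else 0
    mm=[(p,M[t,n]) for n,p in(('t',pt),('s',ps)) if M[t,n] is not None]
    if t=='rack': mm=[(p,np.maximum(M[t,n],M['bar',n])) for n,p in(('t',pt),('s',ps))]
    for k in (mm,mm[:1],mm[1:]):
        o=fit(t,k,[*x[:2],ang[t]],z0,t=='rack'); print('  ',np.round(o.x,4),round(o.fun,3))
E
python3 m.py
```

```text
mat t (np.float64(1.2), 0.93, 5009)
mat s (np.float64(2.7), 0.8, 2366)
   [ 0.4146 -0.1778 -0.1729] 0.078
   [ 0.4135 -0.1782 -0.1716] 0.032
   [ 0.4155 -0.1778 -0.1818] 0.037
case_long t (np.float64(0.6), 0.79, 1952)
case_long s (np.float64(2.1), 0.61, 939)
   [ 0.6399 -0.199   0.1373] 0.11
   [ 0.6394 -0.1986  0.1316] 0.032
   [ 0.6411 -0.1996  0.138 ] 0.068
case_medium t (np.float64(0.9), 0.75, 1262)
case_medium s (np.float64(1.3), 0.83, 998)
   [0.6612 0.1898 0.1644] 0.151
   [0.6615 0.19   0.1592] 0.063
   [0.6613 0.1907 0.1788] 0.087
case_short t (np.float64(0.7), 0.74, 785)
case_short s (np.float64(1.2), 0.83, 521)
   [ 0.6455  0.0108 -0.0064] 0.161
   [ 0.6446  0.011  -0.0126] 0.039
   [0.6472 0.0106 0.0522] 0.103
bar t (np.float64(1.3), 0.56, 1010)
bar s (np.float64(6.1), 0.73, 893)
   [0.424  0.2135 0.0386] 0.175
   [0.4235 0.2131 0.0385] 0.068
   [0.4246 0.2147 0.0407] 0.09
rack t (np.float64(3.3), 0.65, 3262)
rack s (np.float64(1.1), 0.56, 2988)
   [0.4225 0.2091 0.0414] 0.096
   [0.4217 0.2091 0.0412] 0.042
   [0.4233 0.2095 0.0446] 0.044
```

The fits from the two views agree within about 2 mm. I turn the tool towards the rack's yaw first.

>>> apply_moves --moves '[[[0,0,0],-6.8],[[0,0,0],-6.8],[[0,0,0],-6.8],[[0,0,0],-6.8],[[0,0,0],-6.8]]' --hand 0.06

```text
time_s: 2.12
tcp_pos: [0.2565, -0.57, 0.2226]
ee_rot: [[-0.522, -0.853, -0.0], [-0.853, 0.522, -0.0], [0.0, -0.0, -1.0]]
wrist_force: [-0.4, 0.3, 0.2]
gripper_width: 0.729
gripper_force: 0.0
```

>>> apply_moves --moves '[[[0,0,0],-6.8],[[0,0,0],-6.8],[[0,0,0],-6.8],[[0,0,0],-6.8],[[0,0,0],-6.8]]'

```text
time_s: 2.53
tcp_pos: [0.2565, -0.5699, 0.2226]
ee_rot: [[0.045, -0.999, -0.0], [-0.999, -0.045, -0.0], [0.0, 0.0, -1.0]]
wrist_force: [-0.2, -0.8, 0.8]
gripper_width: 0.689
gripper_force: 0.0
```

```bash
cat > plan.py <<'E'
# plan.py x y z yaw_rad : remaining shift in tool axes as they stand (before the turn), and after it, and turn in deg
import sys,numpy as np
from station import r
x,y,z,a=map(float,sys.argv[1:5]); s=r.sense(); Q=np.array(s['ee_rot'])
th=np.degrees(np.arctan2(Q[1,1],Q[0,1])); w=(180+np.degrees(a)-th+90)%180-90
d=np.array([x,y,z])-s['tcp_pos']; f=np.radians(th+w)
A=np.array([[-np.sin(f),np.cos(f),0],[np.cos(f),np.sin(f),0],[0,0,-1]])
print('t',round(s['time_s'],2),'tcp',np.round(s['tcp_pos'],4),'th',round(th,2),'turn',round(-w,2),'now',np.round(Q.T@d,4),'after',np.round(A@d,4),'g',round(s['gripper_width']*.087,4),'F',np.round(s['wrist_force'],1),'j1,j6',np.round(s['joints'],0)[[0,5]])
E
python3 plan.py .424 .2135 .22 .0405
```

```text
t 2.53 tcp [ 0.2565 -0.5699  0.2226] th -177.44 turn 0.24 now [-0.7752 -0.2024  0.0025] after [-0.776  -0.1991  0.0026] g 0.0599 F [-0.2 -0.8  0.8] j1,j6 [-51.  54.]
```

>>> apply_moves --moves '[[[-0.0388,-0.01,0],0.24],[[-0.0388,-0.01,0],0],[[-0.0388,-0.01,0],0],[[-0.0388,-0.01,0],0],[[-0.0388,-0.01,0],0]]'

```text
time_s: 2.95
tcp_pos: [0.2995, -0.3727, 0.2225]
ee_rot: [[0.034, -0.999, 0.0], [-0.999, -0.034, -0.0], [0.0, -0.0, -1.0]]
wrist_force: [0.4, 0.4, 0.6]
gripper_width: 0.69
gripper_force: 0.0
```

>>> apply_moves --moves '[[[-0.0388,-0.01,0],0],[[-0.0388,-0.01,0],0],[[-0.0388,-0.01,0],0],[[-0.0388,-0.01,0],0],[[-0.0388,-0.01,0],0]]'

```text
time_s: 3.37
tcp_pos: [0.3427, -0.177, 0.223]
ee_rot: [[0.034, -0.999, 0.001], [-0.999, -0.034, -0.0], [0.0, -0.001, -1.0]]
wrist_force: [0.9, -0.4, 0.5]
gripper_width: 0.689
gripper_force: 0.0
```

>>> apply_moves --moves '[[[-0.0388,-0.01,0],0],[[-0.0388,-0.01,0],0],[[-0.0388,-0.01,0],0],[[-0.0388,-0.01,0],0],[[-0.0388,-0.01,0],0]]'

```text
time_s: 3.78
tcp_pos: [0.386, 0.019, 0.2232]
ee_rot: [[0.035, -0.999, 0.002], [-0.999, -0.035, 0.001], [-0.001, -0.002, -1.0]]
wrist_force: [1.5, -1.1, 0.5]
gripper_width: 0.691
gripper_force: 0.0
```

>>> apply_moves --moves '[[[-0.0388,-0.01,0],0],[[-0.0388,-0.01,0],0],[[-0.0388,-0.01,0],0],[[-0.0388,-0.01,0],0],[[0,0,0],0]]'

```text
time_s: 4.2
tcp_pos: [0.4227, 0.1791, 0.2227]
ee_rot: [[0.04, -0.999, 0.003], [-0.999, -0.04, 0.002], [-0.002, -0.003, -1.0]]
wrist_force: [-0.5, 0.5, 0.7]
gripper_width: 0.688
gripper_force: 0.0
```

```bash
python3 plan.py .424 .2135 .22 .0405
```

```text
t 4.2 tcp [0.4227 0.1791 0.2227] th -177.7 turn -0.02 now [-0.0343 -0.0027  0.0028] after [-0.0343 -0.0027  0.0027] g 0.0598 F [-0.5  0.5  0.7] j1,j6 [ 43. -41.]
```

>>> apply_moves --moves '[[[-0.0343,-0.0027,0],0],[[0,0,0.03],0],[[0,0,0.03],0],[[0,0,0.03],0],[[0,0,0.0207],0]]'

```text
time_s: 4.62
tcp_pos: [0.4211, 0.2072, 0.1096]
ee_rot: [[0.035, -0.999, -0.002], [-0.999, -0.035, -0.001], [0.001, 0.002, -1.0]]
wrist_force: [-0.4, 0.1, 0.2]
gripper_width: 0.688
gripper_force: 0.0
```

```bash
python3 plan.py .424 .2135 .112 .0405; python3 -c "
from station import imaging;import cv2
for n in('top','side'):
    p=imaging.capture(n);f=p['frame'];c=f[240:400,130:340] if n=='top' else f[230:420,260:420];cv2.imwrite(f'pics/{n}1.png',cv2.resize(c,None,fx=3,fy=3))
a=cv2.imread('pics/top1.png');b=cv2.imread('pics/side1.png');h=480
b=cv2.resize(b,(int(b.shape[1]*h/b.shape[0]),h));o=cv2.hconcat([a,b]);cv2.imwrite('pics/g1.png',cv2.resize(o,(800,int(800*h/o.shape[1]))))"
```

```text
t 4.62 tcp [0.4211 0.2072 0.1096] th -178.02 turn -0.34 now [-0.0062 -0.0031 -0.0024] after [-0.0062 -0.0032 -0.0024] g 0.0598 F [-0.4  0.1  0.2] j1,j6 [ 46. -44.]
```

View pics/g1.png

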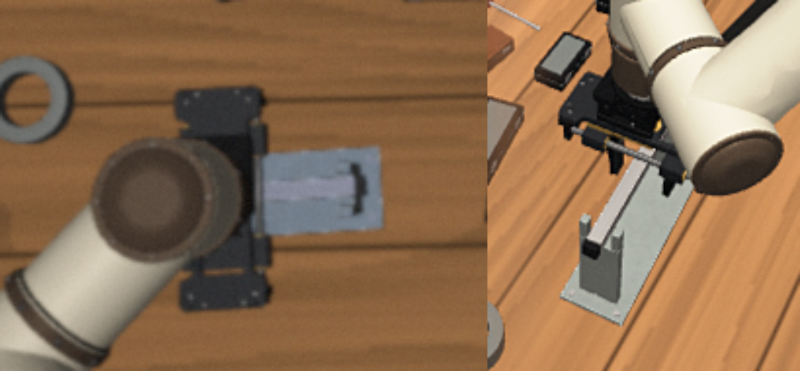

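In the side half, the fingers straddle the bar near its middle at about (640,165). I make the small correction and close.

>>> apply_moves --moves '[[[-0.006,-0.003,-0.002],-0.3],[[0,0,0],0],[[0,0,0],0]]'

```text
time_s: 4.97
tcp_pos: [0.4264, 0.2153, 0.1159]
ee_rot: [[0.04, -0.999, 0.004], [-0.999, -0.04, 0.003], [-0.003, -0.004, -1.0]]
wrist_force: [-0.5, -0.6, -0.3]
gripper_width: 0.687
gripper_force: 0.0
```

>>> apply_moves --moves '[[[0,0,0],0],[[0,0,0],0],[[0,0,0],0],[[0,0,0],0],[[0,0,0],0]]' --hand 0

```text
time_s: 5.38
tcp_pos: [0.425, 0.2139, 0.114]
ee_rot: [[0.04, -0.999, 0.0], [-0.999, -0.04, 0.0], [-0.0, -0.0, -1.0]]
wrist_force: [0.6, 0.3, 0.2]
gripper_width: 0.399
gripper_force: 0.0
```

>>> apply_moves --moves '[[[0,0,0],0],[[0,0,0],0],[[0,0,0],0],[[0,0,0],0],[[0,0,0],0]]'

```text
time_s: 5.8
tcp_pos: [0.4247, 0.2138, 0.1138]
ee_rot: [[0.04, -0.999, -0.001], [-0.999, -0.04, -0.0], [0.0, 0.001, -1.0]]
wrist_force: [-0.8, 0.3, 0.7]
gripper_width: 0.201
gripper_force: 30.0
```

```bash
python3 plan.py .424 .2135 .112 .0405
```

```text
t 5.8 tcp [0.4247 0.2138 0.1138] th -177.72 turn -0.04 now [0.0003 0.0007 0.0018] after [0.0003 0.0007 0.0018] g 0.0175 F [-0.8  0.3  0.7] j1,j6 [ 46. -44.]
```

The grip holds, but it is too deep to lay the bar on the mat because the tips would touch. I regrip about 6 mm higher.

>>> apply_moves --moves '[[[0,0,0],0],[[0,0,0],0],[[0,0,0],0],[[0,0,-0.003],0],[[0,0,-0.003],0]]' --hand 0.04

```text
time_s: 6.22
tcp_pos: [0.425, 0.2139, 0.12]
ee_rot: [[0.04, -0.999, -0.0], [-0.999, -0.04, -0.0], [0.0, 0.0, -1.0]]
wrist_force: [0.3, 0.9, 0.3]
gripper_width: 0.438
gripper_force: 0.0
```

>>> apply_moves --moves '[[[0,0,0],0],[[0,0,0],0],[[0,0,0],0],[[0,0,0],0],[[0,0,0],0]]'

```text
time_s: 6.63
tcp_pos: [0.4249, 0.2139, 0.1198]
ee_rot: [[0.04, -0.999, -0.0], [-0.999, -0.04, -0.0], [0.0, 0.0, -1.0]]
wrist_force: [0.6, -0.3, 0.6]
gripper_width: 0.459
gripper_force: 0.0
```

>>> apply_moves --moves '[[[0,0,0],0],[[0,0,0],0],[[0,0,0],0],[[0,0,0],0],[[0,0,0],0]]' --hand 0

```text
time_s: 7.05
tcp_pos: [0.4248, 0.2139, 0.1198]
ee_rot: [[0.04, -0.999, -0.0], [-0.999, -0.04, -0.0], [0.0, 0.0, -1.0]]
wrist_force: [-0.9, 0.7, -0.5]
gripper_width: 0.207
gripper_force: 30.0
```

>>> apply_moves --moves '[[[0,0,0],0],[[0,0,0],0],[[0,0,0],0],[[0,0,0],0],[[0,0,0],0]]'

```text
time_s: 7.47
tcp_pos: [0.4249, 0.2139, 0.1198]
ee_rot: [[0.04, -0.999, -0.0], [-0.999, -0.04, -0.0], [0.0, 0.0, -1.0]]
wrist_force: [-0.7, 1.1, -0.5]
gripper_width: 0.205
gripper_force: 30.0
```

>>> apply_moves --moves '[[[0,0,-0.006],0],[[0,0,-0.01],0],[[0,0,-0.01],0],[[0,0,-0.01],0],[[0,0,0],0]]'

```text
time_s: 7.88
tcp_pos: [0.4257, 0.2144, 0.1573]
ee_rot: [[0.04, -0.999, 0.002], [-0.999, -0.04, 0.002], [-0.002, -0.002, -1.0]]
wrist_force: [0.4, -0.0, -4.5]
gripper_width: 0.205
gripper_force: 30.0
```

```bash
python3 plan.py .4146 -.1778 .22 -.173; python3 -c "
from station import imaging;import cv2
p=imaging.capture('side');f=p['frame'];c=f[200:420,240:440];cv2.imwrite(f'pics/g2.png',cv2.resize(c,None,fx=2.5,fy=2.5))"
```

```text
t 7.88 tcp [0.4257 0.2144 0.1573] th -177.7 turn 12.21 now [ 0.3913  0.0266 -0.0634] after [ 0.3883 -0.0566 -0.0627] g 0.0178 F [ 0.4 -0.  -4.5] j1,j6 [ 46. -44.]
```

View pics/g2.png

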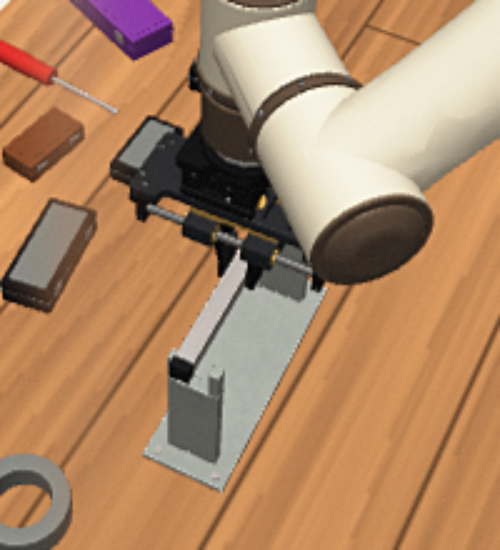

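The bar is lifted level, with its cap at (182,367), and it carries 4.5 N. I raise it, turn it and carry it to the mat.

>>> apply_moves --moves '[[[0,0,-0.012],0],[[0,0,-0.016],0],[[0,0,-0.018],0],[[0,0,-0.016],0],[[0,0,0],2]]'

```text
time_s: 8.35
tcp_pos: [0.4262, 0.2147, 0.2202]
ee_rot: [[0.005, -1.0, 0.004], [-1.0, -0.005, 0.003], [-0.003, -0.004, -1.0]]
wrist_force: [0.9, 0.6, -3.4]
gripper_width: 0.202
gripper_force: 30.0
```

>>> apply_moves --moves '[[[0,0,0],3.2],[[0,0,0],4],[[0,0,0],3],[[0.01,0,0],0],[[0.02,-0.003,0],0]]'

```text
time_s: 8.77
tcp_pos: [0.4223, 0.1841, 0.2167]
ee_rot: [[-0.169, -0.986, -0.002], [-0.986, 0.169, -0.001], [0.001, 0.001, -1.0]]
wrist_force: [-0.9, -0.9, -3.9]
gripper_width: 0.207
gripper_force: 30.0
```

>>> apply_moves --moves '[[[0.03,-0.005,0],0],[[0.03,-0.005,0],0],[[0.03,-0.005,0],0],[[0.03,-0.005,0],0],[[0.03,-0.005,0],0]]'

```text
time_s: 9.18
tcp_pos: [0.4201, 0.0298, 0.217]
ee_rot: [[-0.171, -0.985, -0.002], [-0.985, 0.171, -0.0], [0.001, 0.002, -1.0]]
wrist_force: [1.6, -0.1, -3.9]
gripper_width: 0.204
gripper_force: 30.0
```

>>> apply_moves --moves '[[[0.03,-0.005,0],0],[[0.03,-0.005,0],0],[[0.03,-0.005,0],0],[[0.03,-0.005,0],0],[[0.03,-0.003,0],0]]'

```text
time_s: 9.6
tcp_pos: [0.4171, -0.1217, 0.2171]
ee_rot: [[-0.171, -0.985, -0.001], [-0.985, 0.171, 0.0], [-0.0, 0.001, -1.0]]
wrist_force: [0.4, -0.0, -4.9]
gripper_width: 0.201
gripper_force: 30.0
```

>>> apply_moves --moves '[[[0.025,0,0],0],[[0.02,0,0],0],[[0.01,0,0],0],[[0,0,0],0],[[0,0,0],0]]'

```text
time_s: 10.02
tcp_pos: [0.4081, -0.1743, 0.2172]
ee_rot: [[-0.173, -0.985, -0.001], [-0.985, 0.173, 0.001], [-0.0, 0.001, -1.0]]
wrist_force: [0.3, -0.3, -4.2]
gripper_width: 0.205
gripper_force: 30.0
```

```bash
python3 plan.py .4146 -.1778 .0065 -.173
```

```text
t 10.02 tcp [ 0.4081 -0.1743  0.2172] th 170.03 turn -0.06 now [ 0.0024 -0.0073  0.2107] after [ 0.0023 -0.007   0.2107] g 0.0178 F [ 0.3 -0.3 -4.2] j1,j6 [-2. -8.]
```

>>> apply_moves --moves '[[[0.002,-0.007,0.015],0],[[0,0,0.03],0],[[0,0,0.03],0],[[0,0,0.03],0],[[0,0,0.03],0]]'

```text
time_s: 10.43
tcp_pos: [0.4158, -0.1763, 0.0819]
ee_rot: [[-0.17, -0.985, 0.001], [-0.985, 0.17, 0.0], [-0.0, -0.001, -1.0]]
wrist_force: [0.7, -0.9, -4.2]
gripper_width: 0.206
gripper_force: 30.0
```

>>> apply_moves --moves '[[[0,0,0.03],0],[[0,0,0.02],0],[[0,0,0.013],0],[[0,0,0],0],[[0,0,0],0]]'

```text
time_s: 10.85
tcp_pos: [0.4157, -0.1766, 0.0196]
ee_rot: [[-0.17, -0.985, -0.001], [-0.985, 0.17, -0.0], [0.0, 0.001, -1.0]]
wrist_force: [-0.2, 0.0, -3.7]
gripper_width: 0.205
gripper_force: 30.0
```

```bash
python3 plan.py .4146 -.1778 .0065 -.173
```

```text
t 10.85 tcp [ 0.4157 -0.1766  0.0196] th 170.21 turn 0.12 now [0.0014 0.0009 0.0131] after [0.0014 0.0009 0.0131] g 0.0179 F [-0.2  0.  -3.7] j1,j6 [-2. -8.]
```

>>> apply_moves --moves '[[[0,0,0.006],0],[[0,0,0.004],0],[[0,0,0.003],0],[[0,0,0],0],[[0,0,0],0]]'

```text
time_s: 11.27
tcp_pos: [0.4155, -0.1773, 0.0071]
ee_rot: [[-0.172, -0.985, 0.0], [-0.985, 0.172, -0.0], [-0.0, -0.0, -1.0]]
wrist_force: [0.4, 1.1, -3.6]
gripper_width: 0.204
gripper_force: 30.0
```

```bash
python3 plan.py .4146 -.1778 .0065 -.173
```

```text
t 11.27 tcp [ 0.4155 -0.1773  0.0071] th 170.09 turn -0.0 now [0.0006 0.0008 0.0006] after [0.0006 0.0008 0.0006] g 0.0178 F [ 0.4  1.1 -3.6] j1,j6 [-2. -8.]
```

>>> apply_moves --moves '[[[0,0,0.0015],0],[[0,0,0],0],[[0,0,0],0]]'

```text
time_s: 11.52
tcp_pos: [0.4155, -0.1774, 0.0054]
ee_rot: [[-0.172, -0.985, 0.0], [-0.985, 0.172, -0.0], [-0.0, -0.0, -1.0]]
wrist_force: [-0.8, 0.1, -3.6]
gripper_width: 0.201
gripper_force: 30.0
```

>>> apply_moves --moves '[[[0,0,0],0],[[0,0,0],0],[[0,0,0],0],[[0,0,0],0],[[0,0,0],0]]' --hand 0.06

```text
time_s: 11.93
tcp_pos: [0.4158, -0.1774, 0.0056]
ee_rot: [[-0.172, -0.985, 0.001], [-0.985, 0.172, -0.0], [-0.0, -0.001, -1.0]]
wrist_force: [0.7, 0.1, 0.0]
gripper_width: 0.498
gripper_force: 0.0
```

>>> apply_moves --moves '[[[0,0,0],0],[[0,0,-0.01],0],[[0,0,-0.03],0],[[0,0,-0.04],0],[[0,0,-0.04],0]]' --hand 0.083

```text
time_s: 12.35
tcp_pos: [0.4144, -0.1773, 0.1262]
ee_rot: [[-0.172, -0.985, -0.003], [-0.985, 0.172, 0.0], [0.0, 0.003, -1.0]]
wrist_force: [1.7, 0.2, -0.6]
gripper_width: 0.875
gripper_force: 0.0
```

>>> apply_moves --moves '[[[0,0,0],-4.5],[[0,0,0],-4.5],[[0,0,0],-4.5],[[0,0,0],-4],[[0,0,0],0]]'

```text
time_s: 12.77
tcp_pos: [0.4153, -0.1773, 0.1255]
ee_rot: [[0.133, -0.991, 0.0], [-0.991, -0.133, 0.0], [0.0, -0.0, -1.0]]
wrist_force: [0.1, -0.2, -0.6]
gripper_width: 0.956
gripper_force: 0.0
```

```bash
python3 plan.py .6395 -.1988 .12 .134
cat > f.py <<'E'
# f.py thing x y yaw z : fit one thing in both pictures
from h import *
import sys
t=sys.argv[1];x,y,a,z=map(float,sys.argv[2:6]); ex=0
for n in('top','side'):
    p=imaging.capture(n); b=find(p,t,(x,y),z+.01)
    if b is None: print(n,'none'); continue
    o=fit(t,[(p,b[1].astype(float))],[x,y,a],z); print(n,t,np.round(o.x,4),round(o.fun,3),'off px',round(b[0],1))
E
python3 f.py bar .4146 -.1778 -.17 .013
```

```text
t 12.77 tcp [ 0.4153 -0.1773  0.1255] th -172.35 turn -0.03 now [ 0.0512 -0.2193  0.0056] after [ 0.0513 -0.2193  0.0055] g 0.0831 F [ 0.1 -0.2 -0.6] j1,j6 [-2. 10.]
top none
side bar [ 0.4174 -0.1787 -0.1693] 0.111 off px 5.0
```

>>> apply_moves --moves '[[[0.0085,-0.03,0],0],[[0.0085,-0.038,0],0],[[0.0085,-0.04,0],0],[[0.0085,-0.04,0],0],[[0.0085,-0.04,0],0]]'

```text
time_s: 13.38
tcp_pos: [0.609, -0.1948, 0.1251]
ee_rot: [[0.131, -0.991, -0.0], [-0.991, -0.131, 0.0], [-0.0, 0.0, -1.0]]
wrist_force: [-1.2, 0.3, 0.0]
gripper_width: 0.954
gripper_force: 0.0
```

>>> apply_moves --moves '[[[0.0085,-0.0313,0],0],[[0,0,0],0],[[0,0,0],0],[[0,0,0],0]]'

```text
time_s: 13.72
tcp_pos: [0.6386, -0.1988, 0.1243]
ee_rot: [[0.131, -0.991, -0.002], [-0.991, -0.131, 0.0], [-0.001, 0.002, -1.0]]
wrist_force: [-0.1, -0.1, -0.2]
gripper_width: 0.953
gripper_force: 0.0
```

```bash
python3 plan.py .6395 -.1988 .006 .134; python3 f.py bar .4146 -.1778 -.17 .013
```

```text
t 13.72 tcp [ 0.6386 -0.1988  0.1243] th -172.46 turn -0.14 now [ 0.0002 -0.0012  0.1183] after [ 1.000e-04 -9.000e-04  1.183e-01] g 0.0829 F [-0.1 -0.1 -0.2] j1,j6 [-3. 11.]
top bar [ 0.4139 -0.1847 -0.1714] 0.362 off px 18.3
side bar [ 0.4159 -0.1799 -0.17  ] 0.123 off px 3.3
```

>>> apply_moves --moves '[[[0,-0.001,0.025],0],[[0,0,0.03],0],[[0,0,0.03],0],[[0,0,0.02],0],[[0,0,0.01],0]]'

```text
time_s: 14.33
tcp_pos: [0.6379, -0.1984, 0.0077]
ee_rot: [[0.131, -0.991, -0.005], [-0.991, -0.131, 0.001], [-0.002, 0.005, -1.0]]
wrist_force: [-0.4, 0.1, 0.0]
gripper_width: 0.955
gripper_force: 0.0
```

>>> apply_moves --moves '[[[0,0,0.003],0],[[0,0,0],0],[[0,0,0],0],[[0,0,0],0]]'

```text
time_s: 14.67
tcp_pos: [0.6418, -0.1989, 0.0094]
ee_rot: [[0.132, -0.991, 0.004], [-0.991, -0.132, -0.001], [0.001, -0.003, -1.0]]
wrist_force: [-0.2, -0.5, -0.0]
gripper_width: 0.957
gripper_force: 0.0
```

>>> apply_moves --moves '[[[0,0,0],0],[[0,0,0],0],[[0,0,0],0],[[0,0,0],0],[[0,0,0],0]]' --hand 0.03

```text
time_s: 15.08
tcp_pos: [0.6403, -0.1988, 0.0077]
ee_rot: [[0.132, -0.991, -0.0], [-0.991, -0.132, -0.0], [0.0, 0.0, -1.0]]
wrist_force: [-1.1, 0.3, 3.1]
gripper_width: 0.735
gripper_force: 30.0
```

```bash
python3 plan.py .6395 -.1988 .006 .134
```

```text
t 15.08 tcp [ 0.6403 -0.1988  0.0077] th -172.41 turn -0.09 now [-0.0002  0.0008  0.0018] after [-0.0002  0.0008  0.0017] g 0.0639 F [-1.1  0.3  3.1] j1,j6 [-3. 11.]
```

>>> apply_moves --moves '[[[0,0,0],0],[[0,0,-0.005],0],[[0,0,-0.015],0],[[0,0,-0.03],0],[[0,0,-0.035],0]]'

```text
time_s: 15.5
tcp_pos: [0.6372, -0.198, 0.0883]
ee_rot: [[0.131, -0.991, -0.01], [-0.991, -0.131, 0.002], [-0.004, 0.01, -1.0]]
wrist_force: [0.7, 0.0, -6.0]
gripper_width: 0.728
gripper_force: 30.0
```

>>> apply_moves --moves '[[[0,0,-0.035],0],[[0,0,-0.035],0],[[0,0,-0.03],2.5],[[0,0,-0.015],2.7],[[0,0,0],0]]'

```text
time_s: 15.92
tcp_pos: [0.6422, -0.199, 0.2111]
ee_rot: [[0.041, -0.999, 0.007], [-0.999, -0.041, -0.001], [0.001, -0.007, -1.0]]
wrist_force: [1.5, 0.1, -5.1]
gripper_width: 0.73
gripper_force: 30.0
```

```bash
python3 plan.py .4225 .2091 .20 .0413
```

```text
t 15.92 tcp [ 0.6422 -0.199   0.2111] th -177.65 turn -0.02 now [-0.4168  0.2029  0.0092] after [-0.4168  0.2026  0.0111] g 0.0635 F [ 1.5  0.1 -5.1] j1,j6 [-3.  6.]
```

>>> apply_moves --moves '[[[-0.016,0.0078,0],0],[[-0.032,0.0156,0],0],[[-0.032,0.0156,0],0],[[-0.032,0.0156,0],0],[[-0.032,0.0156,0],0]]'

```text
time_s: 16.33
tcp_pos: [0.5614, -0.0566, 0.2036]
ee_rot: [[0.041, -0.999, -0.007], [-0.999, -0.041, 0.001], [-0.001, 0.007, -1.0]]
wrist_force: [1.3, 1.2, -6.5]
gripper_width: 0.734
gripper_force: 30.0
```

>>> apply_moves --moves '[[[-0.032,0.0156,0],0],[[-0.032,0.0156,0],0],[[-0.032,0.0156,0],0],[[-0.032,0.0156,0],0],[[-0.032,0.0156,0],0]]'

```text
time_s: 16.75
tcp_pos: [0.4768, 0.0996, 0.2044]
ee_rot: [[0.042, -0.999, -0.005], [-0.999, -0.042, -0.001], [0.001, 0.005, -1.0]]
wrist_force: [0.8, 1.4, -6.0]
gripper_width: 0.731
gripper_force: 30.0
```

>>> apply_moves --moves '[[[-0.032,0.0156,0],0],[[-0.032,0.0156,0],0],[[-0.032,0.0156,0],0],[[-0.016,0.0078,0],0],[[0,0,0],0]]'

```text
time_s: 17.17
tcp_pos: [0.4177, 0.2104, 0.2048]
ee_rot: [[0.047, -0.999, -0.004], [-0.999, -0.047, -0.001], [0.001, 0.004, -1.0]]
wrist_force: [-0.1, 0.0, -5.4]
gripper_width: 0.73
gripper_force: 30.0
```

>>> apply_moves --moves '[[[0,0,0],0],[[0,0,0],0],[[0,0,0],0]]'

```text
time_s: 17.42
tcp_pos: [0.4203, 0.2073, 0.2062]
ee_rot: [[0.041, -0.999, -0.002], [-0.999, -0.041, -0.002], [0.001, 0.002, -1.0]]
wrist_force: [0.5, -0.6, -6.7]
gripper_width: 0.741
gripper_force: 30.0
```

```bash
python3 plan.py .4225 .2091 .0137 .0413; python3 f.py case_long .4225 .2091 .0413 .193
```

```text
t 17.42 tcp [0.4203 0.2073 0.2062] th -177.67 turn -0.04 now [-0.002  -0.0027  0.1925] after [-0.0017 -0.0023  0.1925] g 0.0644 F [ 0.5 -0.6 -6.7] j1,j6 [ 46. -44.]
top case_long [0.4233 0.1074 0.0273] 0.647 off px 25.0
side case_long [0.4266 0.2047 0.1155] 0.335 off px 7.9
```

>>> apply_moves --moves '[[[-0.002,-0.0025,0.01],0],[[0,0,0.02],0],[[0,0,0.025],0],[[0,0,0.025],0],[[0,0,0.025],0]]'

```text
time_s: 18.03
tcp_pos: [0.4233, 0.2105, 0.101]
ee_rot: [[0.041, -0.999, 0.001], [-0.999, -0.041, 0.001], [-0.001, -0.001, -1.0]]
wrist_force: [-0.1, -0.8, -5.4]
gripper_width: 0.729
gripper_force: 30.0
```

>>> apply_moves --moves '[[[0,0,0.025],0],[[0,0,0.025],0],[[0,0,0.015],0],[[0,0,0],0],[[0,0,0],0]]'

```text
time_s: 18.45
tcp_pos: [0.4232, 0.2102, 0.0366]
ee_rot: [[0.042, -0.999, -0.001], [-0.999, -0.042, -0.002], [0.002, 0.001, -1.0]]
wrist_force: [0.4, 0.3, -5.9]
gripper_width: 0.735
gripper_force: 30.0
```

>>> apply_moves --moves '[[[0,0,0],0],[[0,0,0],0]]'

```text
time_s: 18.62
tcp_pos: [0.4242, 0.2115, 0.0387]
ee_rot: [[0.042, -0.999, 0.003], [-0.999, -0.042, 0.002], [-0.002, -0.003, -1.0]]
wrist_force: [0.1, -0.0, -6.2]
gripper_width: 0.736
gripper_force: 30.0
```

```bash
python3 plan.py .4225 .2091 .0137 .0413; python3 -c "
from station import imaging;import cv2
p=imaging.capture('side');f=p['frame'];c=f[200:420,240:440];cv2.imwrite(f'pics/g3.png',cv2.resize(c,None,fx=2.5,fy=2.5))"
```

```text
t 18.62 tcp [0.4242 0.2115 0.0387] th -177.6 turn 0.03 now [0.0024 0.0018 0.0249] after [0.0023 0.0018 0.025 ] g 0.0641 F [ 0.1 -0.  -6.2] j1,j6 [ 46. -44.]
```

View pics/g3.png

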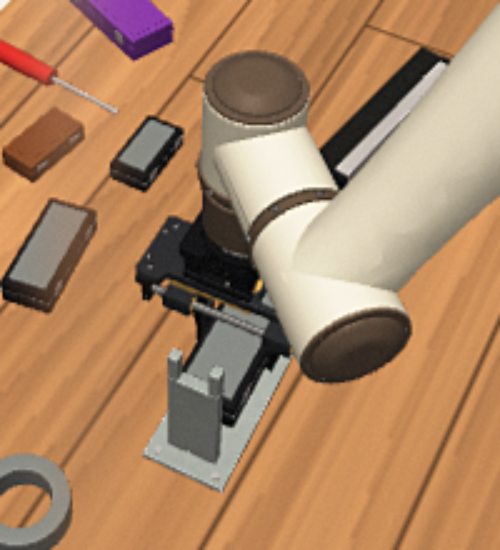

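The case hangs between the posts, seen at (235,365). I lower it.

>>> apply_moves --moves '[[[0.0015,0.001,0.008],0],[[0,0,0.007],0],[[0,0,0.005],0],[[0,0,0],0],[[0,0,0],0]]'

```text
time_s: 19.08
tcp_pos: [0.4219, 0.2087, 0.0168]
ee_rot: [[0.042, -0.999, -0.001], [-0.999, -0.042, -0.001], [0.001, 0.001, -1.0]]
wrist_force: [0.4, 0.5, -5.6]
gripper_width: 0.734
gripper_force: 30.0
```

>>> apply_moves --moves '[[[0,0,0],0],[[0,0,0],0],[[0,0,0],0]]'

```text
time_s: 19.33
tcp_pos: [0.4223, 0.2092, 0.0176]
ee_rot: [[0.042, -0.999, 0.0], [-0.999, -0.042, 0.0], [-0.0, -0.0, -1.0]]
wrist_force: [0.9, -0.1, -5.8]
gripper_width: 0.732
gripper_force: 30.0
```

```bash
python3 plan.py .4225 .2091 .0137 .0413
```

```text
t 19.33 tcp [0.4223 0.2092 0.0176] th -177.61 turn 0.03 now [ 0.0001 -0.0002  0.0039] after [ 0.0001 -0.0002  0.0039] g 0.0637 F [ 0.9 -0.1 -5.8] j1,j6 [ 46. -44.]
```

>>> apply_moves --moves '[[[0,0,0.002],0],[[0,0,0.0015],0],[[0,0,0],0],[[0,0,0],0],[[0,0,0],0]]'

```text
time_s: 19.75
tcp_pos: [0.422, 0.2089, 0.0138]
ee_rot: [[0.042, -0.999, -0.0], [-0.999, -0.042, -0.0], [0.0, 0.0, -1.0]]
wrist_force: [-0.2, -0.3, -6.3]
gripper_width: 0.737
gripper_force: 30.0
```

>>> apply_moves --moves '[[[0,0,0],0],[[0,0,0],0],[[0,0,0],0],[[0,0,0],0],[[0,0,0],0]]' --hand 0.083

```text
time_s: 20.17
tcp_pos: [0.4225, 0.2093, 0.0143]
ee_rot: [[0.042, -0.999, 0.001], [-0.999, -0.042, 0.001], [-0.001, -0.001, -1.0]]
wrist_force: [0.3, 0.5, 0.0]
gripper_width: 0.937
gripper_force: 0.0
```

>>> apply_moves --moves '[[[0,0,-0.01],0],[[0,0,-0.02],0],[[0,0,-0.035],0],[[0,0,-0.035],0],[[0,0,-0.035],0]]'

```text
time_s: 20.58
tcp_pos: [0.4218, 0.2086, 0.1504]
ee_rot: [[0.042, -0.999, -0.0], [-0.999, -0.042, -0.0], [0.0, 0.0, -1.0]]
wrist_force: [-0.0, 0.5, -0.1]
gripper_width: 0.953
gripper_force: 0.0
```

>>> apply_moves --moves '[[[0,0,-0.03],0],[[0,0,-0.02],0],[[0,0,0],0],[[0,0,0],-3.5],[[0,0,0],-3.5]]'

```text
time_s: 21.0
tcp_pos: [0.4218, 0.2088, 0.1988]
ee_rot: [[0.166, -0.986, 0.0], [-0.986, -0.166, 0.001], [-0.001, -0.0, -1.0]]
wrist_force: [0.2, -0.1, 0.1]
gripper_width: 0.954
gripper_force: 0.0
```

```bash
python3 plan.py .6613 .1901 .12 .164; python3 f.py case_medium .6613 .19 .164 0
```

```text
t 21.0 tcp [0.4218 0.2088 0.1988] th -170.46 turn 0.14 now [ 0.0582 -0.2331  0.0788] after [ 0.0576 -0.2332  0.0788] g 0.083 F [ 0.2 -0.1  0.1] j1,j6 [ 46. -37.]
top case_medium [0.6606 0.19   0.1662] 0.082 off px 0.8
side case_medium [0.6619 0.191  0.1492] 0.055 off px 1.1
```

>>> apply_moves --moves '[[[0.0041,-0.0166,0],0],[[0.0083,-0.0333,0],0],[[0.0083,-0.0333,0],0],[[0.0083,-0.0333,0],0],[[0.0083,-0.0333,0],0]]'

```text
time_s: 21.62
tcp_pos: [0.5774, 0.1963, 0.1982]
ee_rot: [[0.162, -0.987, -0.001], [-0.987, -0.162, -0.0], [0.0, 0.001, -1.0]]
wrist_force: [0.1, 1.3, 0.2]
gripper_width: 0.952
gripper_force: 0.0
```

>>> apply_moves --moves '[[[0.0083,-0.0333,0.01],0],[[0.0083,-0.0333,0.02],0],[[0.0041,-0.0166,0.03],0],[[0,0,0.03],0],[[0,0,0.03],0]]'

```text
time_s: 22.03
tcp_pos: [0.6622, 0.189, 0.076]
ee_rot: [[0.16, -0.987, -0.001], [-0.987, -0.16, -0.0], [0.0, 0.001, -1.0]]
wrist_force: [-0.2, 0.1, 0.2]
gripper_width: 0.954
gripper_force: 0.0
```

>>> apply_moves --moves '[[[0,0,0.03],0],[[0,0,0.02],0],[[0,0,0],0],[[0,0,0],0],[[0,0,0],0]]'

```text
time_s: 22.45
tcp_pos: [0.6626, 0.1902, 0.0302]
ee_rot: [[0.163, -0.987, 0.002], [-0.987, -0.163, 0.001], [-0.0, -0.002, -1.0]]
wrist_force: [-0.3, -0.1, 0.5]
gripper_width: 0.953
gripper_force: 0.0
```

```bash
python3 plan.py .6613 .1901 .006 .164; python3 f.py case_long .4225 .2091 .0413 .006
```

```text
t 22.45 tcp [0.6626 0.1902 0.0302] th -170.61 turn -0.0 now [-0.0001  0.0014  0.0242] after [-0.0001  0.0013  0.0242] g 0.0829 F [-0.3 -0.1  0.5] j1,j6 [ 29. -20.]
top case_long [ 0.4225  0.2091 -0.1087] 1.0 off px 163.9
side case_long [0.4227 0.206  0.0451] 0.225 off px 5.7
```

>>> apply_moves --moves '[[[0,0.001,0.012],0],[[0,0,0.0075],0],[[0,0,0.004],0],[[0,0,0],0],[[0,0,0],0]]'

```text
time_s: 23.07
tcp_pos: [0.6601, 0.1894, 0.0046]
ee_rot: [[0.163, -0.987, -0.001], [-0.987, -0.163, -0.001], [0.001, 0.001, -1.0]]
wrist_force: [-0.0, -0.8, 0.4]
gripper_width: 0.952
gripper_force: 0.0
```

>>> apply_moves --moves '[[[0,0,0],0],[[0,0,0],0],[[0,0,0],0],[[0,0,0],0],[[0,0,0],0]]' --hand 0.02

```text
time_s: 23.48
tcp_pos: [0.6606, 0.1897, 0.0056]
ee_rot: [[0.163, -0.987, 0.0], [-0.987, -0.163, 0.0], [-0.0, -0.0, -1.0]]
wrist_force: [-0.1, -0.1, -0.4]
gripper_width: 0.66
gripper_force: 0.0
```

>>> apply_moves --moves '[[[0,0,0],0],[[0,0,0],0],[[0,0,0],0]]'

```text
time_s: 23.73
tcp_pos: [0.6606, 0.1897, 0.0056]
ee_rot: [[0.163, -0.987, 0.0], [-0.987, -0.163, 0.0], [-0.0, -0.0, -1.0]]
wrist_force: [-0.9, -0.2, 1.2]
gripper_width: 0.642
gripper_force: 29.9
```

```bash
python3 plan.py .6613 .1901 .006 .164
```

```text
t 23.73 tcp [0.6606 0.1897 0.0056] th -170.61 turn -0.01 now [-0.0003 -0.0007 -0.0004] after [-0.0003 -0.0007 -0.0004] g 0.0559 F [-0.9 -0.2  1.2] j1,j6 [ 29. -20.]
```

>>> apply_moves --moves '[[[0,0,-0.005],0],[[0,0,-0.015],0],[[0,0,-0.03],0],[[0,0,-0.035],0],[[0,0,-0.035],0]]'

```text
time_s: 24.15
tcp_pos: [0.6588, 0.1889, 0.1244]
ee_rot: [[0.163, -0.987, -0.005], [-0.987, -0.162, -0.002], [0.001, 0.005, -1.0]]
wrist_force: [1.1, 1.1, -4.1]
gripper_width: 0.645
gripper_force: 29.9
```

>>> apply_moves --moves '[[[0,0,-0.035],2],[[0,0,-0.03],3],[[0,0,-0.02],2],[[0,0,0],0],[[0,0,0],0]]'

```text
time_s: 24.57
tcp_pos: [0.6598, 0.1897, 0.21]
ee_rot: [[0.042, -0.999, -0.001], [-0.999, -0.042, 0.001], [-0.001, 0.001, -1.0]]
wrist_force: [0.7, -0.3, -5.7]
gripper_width: 0.644
gripper_force: 29.9
```

```bash
python3 plan.py .4225 .2091 .0476 .0413
```

```text
t 24.57 tcp [0.6598 0.1897 0.21  ] th -177.59 turn 0.04 now [-0.0291  0.2362  0.1626] after [-0.0292  0.2363  0.1624] g 0.056 F [ 0.7 -0.3 -5.7] j1,j6 [ 29. -27.]
```

>>> apply_moves --moves '[[[-0.002,0.0168,0],0],[[-0.0042,0.0338,0],0],[[-0.0042,0.0338,0],0],[[-0.0042,0.0338,0],0],[[-0.0042,0.0338,0],0]]'

```text
time_s: 24.98
tcp_pos: [0.5043, 0.2008, 0.2063]
ee_rot: [[0.041, -0.999, -0.007], [-0.999, -0.041, -0.004], [0.003, 0.007, -1.0]]
wrist_force: [-0.6, -0.1, -3.4]
gripper_width: 0.639
gripper_force: 29.9
```

>>> apply_moves --moves '[[[-0.0042,0.0338,0],0],[[-0.0042,0.0338,0],0],[[-0.002,0.0168,0],0],[[0,0,0],0],[[0,0,0],0]]'

```text
time_s: 25.4
tcp_pos: [0.4212, 0.2081, 0.2084]
ee_rot: [[0.043, -0.999, -0.003], [-0.999, -0.043, -0.002], [0.002, 0.003, -1.0]]
wrist_force: [0.7, 0.5, -4.2]
gripper_width: 0.638
gripper_force: 29.9
```

>>> apply_moves --moves '[[[0,0,0],0],[[0,0,0.02],0],[[0,0,0.03],0],[[0,0,0.03],0],[[0,0,0.03],0]]'

```text
time_s: 25.82
tcp_pos: [0.4238, 0.2087, 0.0985]
ee_rot: [[0.04, -0.999, -0.0], [-0.999, -0.04, -0.0], [0.0, 0.0, -1.0]]
wrist_force: [0.3, 0.5, -4.3]
gripper_width: 0.645
gripper_force: 29.9
```

>>> apply_moves --moves '[[[0,0,0.025],0],[[0,0,0.01],0],[[0,0,0],0],[[0,0,0],0],[[0,0,0],0]]'

```text
time_s: 26.23
tcp_pos: [0.4243, 0.2095, 0.0658]
ee_rot: [[0.042, -0.999, 0.001], [-0.999, -0.042, 0.001], [-0.001, -0.001, -1.0]]
wrist_force: [0.5, 0.1, -4.5]
gripper_width: 0.642
gripper_force: 29.9
```

```bash
python3 plan.py .4225 .2091 .0476 .0413; python3 -c "
from station import imaging;import cv2
p=imaging.capture('side');f=p['frame'];c=f[200:420,240:440];cv2.imwrite(f'pics/g4.png',cv2.resize(c,None,fx=2.5,fy=2.5))"
```

```text
t 26.23 tcp [0.4243 0.2095 0.0658] th -177.62 turn 0.01 now [0.0004 0.0018 0.0182] after [0.0003 0.0018 0.0182] g 0.0558 F [ 0.5  0.1 -4.5] j1,j6 [ 46. -44.]
```

View pics/g4.png

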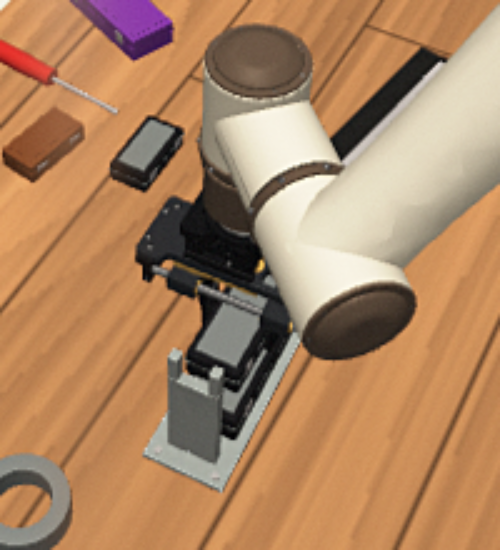

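The medium case is above the long case at about (230,335). I lower and release it.

>>> apply_moves --moves '[[[0,0.0015,0.007],0],[[0,0,0.005],0],[[0,0,0.003],0],[[0,0,0],0],[[0,0,0],0]]'

```text
time_s: 26.7
tcp_pos: [0.4215, 0.2088, 0.0503]
ee_rot: [[0.042, -0.999, -0.0], [-0.999, -0.042, -0.0], [0.0, 0.0, -1.0]]
wrist_force: [0.1, -0.1, -3.7]
gripper_width: 0.642
gripper_force: 29.9
```

>>> apply_moves --moves '[[[0,0,0],0],[[0,0,0],0],[[0,0,0],0]]'

```text
time_s: 26.95
tcp_pos: [0.4217, 0.209, 0.0506]
ee_rot: [[0.042, -0.999, 0.0], [-0.999, -0.042, 0.0], [-0.0, -0.0, -1.0]]
wrist_force: [0.2, -0.1, -4.5]
gripper_width: 0.642
gripper_force: 29.9
```

```bash
python3 plan.py .4225 .2091 .0476 .0413
```

```text
t 26.95 tcp [0.4217 0.209  0.0506] th -177.61 turn 0.02 now [-0.     -0.0008  0.003 ] after [-0.     -0.0008  0.003 ] g 0.0558 F [ 0.2 -0.1 -4.5] j1,j6 [ 46. -44.]
```

>>> apply_moves --moves '[[[0,-0.0008,0.0015],0],[[0,0,0.0013],0],[[0,0,0],0],[[0,0,0],0],[[0,0,0],0]]'

```text
time_s: 27.37
tcp_pos: [0.4224, 0.209, 0.0475]
ee_rot: [[0.042, -0.999, 0.0], [-0.999, -0.042, 0.0], [-0.0, -0.0, -1.0]]
wrist_force: [0.4, -0.2, -5.0]
gripper_width: 0.641
gripper_force: 29.9
```

>>> apply_moves --moves '[[[0,0,0],0],[[0,0,0],0],[[0,0,0],0],[[0,0,0],0],[[0,0,0],0]]' --hand 0.083

```text
time_s: 27.78
tcp_pos: [0.4226, 0.2091, 0.0479]
ee_rot: [[0.042, -0.999, 0.001], [-0.999, -0.042, 0.001], [-0.001, -0.001, -1.0]]
wrist_force: [-0.3, -0.4, 0.8]
gripper_width: 0.912
gripper_force: 0.0
```

>>> apply_moves --moves '[[[0,0,-0.01],0],[[0,0,-0.02],0],[[0,0,-0.035],0],[[0,0,-0.035],0],[[0,0,-0.035],0]]'

```text
time_s: 28.2
tcp_pos: [0.422, 0.2086, 0.1841]
ee_rot: [[0.042, -0.999, -0.0], [-0.999, -0.042, -0.0], [0.0, 0.0, -1.0]]
wrist_force: [1.3, 0.8, 0.2]
gripper_width: 0.956
gripper_force: 0.0
```

>>> apply_moves --moves '[[[0,0,-0.02],0],[[0,0,0],2.5],[[0,0,0],0],[[0,0,0],0]]'

```text
time_s: 28.53
tcp_pos: [0.4219, 0.2087, 0.2024]
ee_rot: [[-0.001, -1.0, -0.0], [-1.0, 0.001, 0.0], [-0.0, 0.0, -1.0]]
wrist_force: [-0.5, -0.0, 0.1]
gripper_width: 0.953
gripper_force: 0.0
```

```bash
python3 f.py case_short .645 .011 0 0;python3 plan.py .6455 .0108 .10 0
```

```text
top case_short [ 0.6455  0.0106 -0.018 ] 0.049 off px 0.7
side case_short [0.664  0.0203 0.5151] 0.604 off px 8.0
t 28.73 tcp [0.422  0.2086 0.2016] th 179.91 turn -0.09 now [ 0.1973 -0.224   0.1015] after [ 0.1978 -0.2235  0.1016] g 0.0831 F [ 0.5 -0.5 -0.2] j1,j6 [ 46. -46.]
```

>>> apply_moves --moves '[[[0.0123,-0.014,0],0.8],[[0.0247,-0.028,0],0],[[0.0247,-0.028,0],0],[[0.0247,-0.028,0],0],[[0.0247,-0.028,0],0]]' --hand 0.065

```text
time_s: 29.15
tcp_pos: [0.5476, 0.0947, 0.2017]
ee_rot: [[-0.015, -1.0, -0.001], [-1.0, 0.015, -0.001], [0.001, 0.001, -1.0]]
wrist_force: [0.6, 1.4, 0.0]
gripper_width: 0.758
gripper_force: 0.0
```

>>> apply_moves --moves '[[[0.0247,-0.028,0],0],[[0.0247,-0.028,0.01],0],[[0.0247,-0.028,0.02],0],[[0.0123,-0.014,0.03],0],[[0,0,0.03],0]]'

```text
time_s: 29.57
tcp_pos: [0.6457, 0.0055, 0.1108]
ee_rot: [[-0.019, -1.0, 0.002], [-1.0, 0.019, -0.001], [0.0, -0.002, -1.0]]
wrist_force: [1.0, 0.4, -0.2]
gripper_width: 0.745
gripper_force: 0.0
```

>>> apply_moves --moves '[[[0,0,0.03],0],[[0,0,0.03],0],[[0,0,0.01],0],[[0,0,0],0],[[0,0,0],0]]'

```text
time_s: 29.98
tcp_pos: [0.6434, 0.0085, 0.043]
ee_rot: [[-0.015, -1.0, -0.0], [-1.0, 0.015, -0.001], [0.001, 0.0, -1.0]]
wrist_force: [0.2, 0.6, 1.5]
gripper_width: 0.748
gripper_force: 0.0
```

```bash
python3 plan.py .6455 .0107 .0045 -.015
```

```text
t 29.98 tcp [0.6434 0.0085 0.043 ] th 179.14 turn -0.0 now [-0.0023 -0.0021  0.0385] after [-0.0023 -0.0021  0.0385] g 0.0651 F [0.2 0.6 1.5] j1,j6 [ 15. -16.]
```

>>> apply_moves --moves '[[[-0.0022,-0.002,0.015],0],[[0,0,0.013],0],[[0,0,0.007],0],[[0,0,0],0],[[0,0,0],0]]'

```text
time_s: 30.4
tcp_pos: [0.6458, 0.0109, 0.0093]
ee_rot: [[-0.015, -1.0, 0.002], [-1.0, 0.015, 0.0], [-0.0, -0.002, -1.0]]
wrist_force: [-0.3, 0.3, 0.4]
gripper_width: 0.749
gripper_force: 0.0
```

>>> apply_moves --moves '[[[0,0,0],0],[[0,0,0],0],[[0,0,0],0]]'

```text
time_s: 30.65
tcp_pos: [0.6455, 0.0107, 0.0089]
ee_rot: [[-0.016, -1.0, 0.002], [-1.0, 0.016, 0.0], [-0.0, -0.002, -1.0]]
wrist_force: [0.5, -0.4, -0.7]
gripper_width: 0.745
gripper_force: 0.0
```

```bash
python3 plan.py .6455 .0107 .0045 -.015
```

```text
t 30.65 tcp [0.6455 0.0107 0.0089] th 179.09 turn -0.05 now [0.     0.     0.0044] after [ 0.     -0.      0.0044] g 0.0648 F [ 0.5 -0.4 -0.7] j1,j6 [ 15. -16.]
```

>>> apply_moves --moves '[[[0,0,0.004],0],[[0,0,0],0],[[0,0,0],0],[[0,0,0],0]]'

```text
time_s: 30.98
tcp_pos: [0.6448, 0.0106, 0.0037]
ee_rot: [[-0.016, -1.0, -0.0], [-1.0, 0.016, -0.0], [0.0, 0.0, -1.0]]
wrist_force: [0.0, -0.5, -0.5]
gripper_width: 0.747
gripper_force: 0.0
```

>>> apply_moves --moves '[[[0,0,0],0],[[0,0,0],0],[[0,0,0],0],[[0,0,0],0],[[0,0,0],0]]' --hand 0.02

```text
time_s: 31.4
tcp_pos: [0.645, 0.0107, 0.0039]
ee_rot: [[-0.016, -1.0, 0.0], [-1.0, 0.016, 0.0], [-0.0, -0.0, -1.0]]
wrist_force: [1.0, 0.4, -0.7]
gripper_width: 0.555
gripper_force: 29.9
```

>>> apply_moves --moves '[[[0,0,0],0],[[0,0,0],0],[[0,0,0],0]]'

```text
time_s: 31.65
tcp_pos: [0.645, 0.0106, 0.0039]
ee_rot: [[-0.016, -1.0, 0.0], [-1.0, 0.016, 0.0], [-0.0, -0.0, -1.0]]
wrist_force: [1.3, 0.4, -0.4]
gripper_width: 0.549
gripper_force: 29.9
```

```bash
python3 plan.py .6455 .0107 .0045 -.015
```

```text
t 31.65 tcp [0.645  0.0106 0.0039] th 179.09 turn -0.05 now [-0.0001 -0.0005 -0.0006] after [-0.0001 -0.0005 -0.0006] g 0.0478 F [ 1.3  0.4 -0.4] j1,j6 [ 15. -16.]
```

>>> apply_moves --moves '[[[0,0,-0.005],0],[[0,0,-0.015],0],[[0,0,-0.03],0],[[0,0,-0.035],0],[[0,0,-0.035],0]]'

```text
time_s: 32.07
tcp_pos: [0.6435, 0.0104, 0.1239]
ee_rot: [[-0.016, -1.0, -0.004], [-1.0, 0.016, -0.001], [0.001, 0.004, -1.0]]
wrist_force: [1.5, 0.0, -2.8]
gripper_width: 0.547
gripper_force: 29.9
```

>>> apply_moves --moves '[[[0,0,-0.035],-1.5],[[0,0,-0.035],-1.8],[[0,0,-0.02],0],[[0,0,0],0],[[0,0,0],0]]'

```text
time_s: 32.48
tcp_pos: [0.6446, 0.0108, 0.2145]
ee_rot: [[0.041, -0.999, 0.001], [-0.999, -0.041, 0.001], [-0.001, -0.001, -1.0]]
wrist_force: [-0.4, 0.1, -3.9]
gripper_width: 0.546
gripper_force: 29.9
```

```bash
python3 plan.py .4225 .2091 .0779 .0413
```

```text
t 32.48 tcp [0.6446 0.0108 0.2145] th -177.64 turn -0.01 now [-0.207   0.2139  0.1366] after [-0.2073  0.2137  0.1366] g 0.0475 F [-0.4  0.1 -3.9] j1,j6 [ 15. -13.]
```

>>> apply_moves --moves '[[[-0.013,0.0134,0],0],[[-0.0259,0.0267,0],0],[[-0.0259,0.0267,0],0],[[-0.0259,0.0267,0],0],[[-0.0259,0.0267,0],0]]'

```text
time_s: 32.9
tcp_pos: [0.5168, 0.1221, 0.2107]
ee_rot: [[0.04, -0.999, -0.006], [-0.999, -0.04, -0.002], [0.002, 0.006, -1.0]]
wrist_force: [0.6, 1.2, -1.6]
gripper_width: 0.545
gripper_force: 29.9
```

>>> apply_moves --moves '[[[-0.0259,0.0267,0],0],[[-0.0259,0.0267,0],0],[[-0.0259,0.0267,0],0],[[-0.013,0.0134,0],0],[[0,0,0],0]]'

```text
time_s: 33.32
tcp_pos: [0.4188, 0.2095, 0.2116]
ee_rot: [[0.045, -0.999, -0.005], [-0.999, -0.045, -0.002], [0.002, 0.005, -1.0]]
wrist_force: [0.4, 0.4, -4.0]
gripper_width: 0.548
gripper_force: 29.9
```

>>> apply_moves --moves '[[[0,0,0],0],[[0,0,0.02],0],[[0,0,0.03],0],[[0,0,0.03],0],[[0,0,0.02],0]]'

```text
time_s: 33.73
tcp_pos: [0.4213, 0.2065, 0.1102]
ee_rot: [[0.039, -0.999, -0.005], [-0.999, -0.039, -0.004], [0.004, 0.005, -1.0]]
wrist_force: [0.5, -0.1, -3.3]
gripper_width: 0.552
gripper_force: 29.9
```

>>> apply_moves --moves '[[[0,0,0.015],0],[[0,0,0],0],[[0,0,0],0],[[0,0,0],0]]'

```text
time_s: 34.07
tcp_pos: [0.4236, 0.2088, 0.0992]
ee_rot: [[0.041, -0.999, 0.001], [-0.999, -0.041, 0.0], [-0.0, -0.001, -1.0]]
wrist_force: [1.0, 0.2, -2.5]
gripper_width: 0.549
gripper_force: 29.9
```

```bash
python3 plan.py .4225 .2091 .0779 .0413; python3 -c "
from station import imaging;import cv2
p=imaging.capture('side');f=p['frame'];c=f[200:420,240:440];cv2.imwrite(f'pics/g5.png',cv2.resize(c,None,fx=2.5,fy=2.5))"
```

```text
t 34.07 tcp [0.4236 0.2088 0.0992] th -177.65 turn -0.02 now [-0.0004  0.0011  0.0213] after [-0.0004  0.0011  0.0213] g 0.0478 F [ 1.   0.2 -2.5] j1,j6 [ 46. -44.]
```

View pics/g5.png

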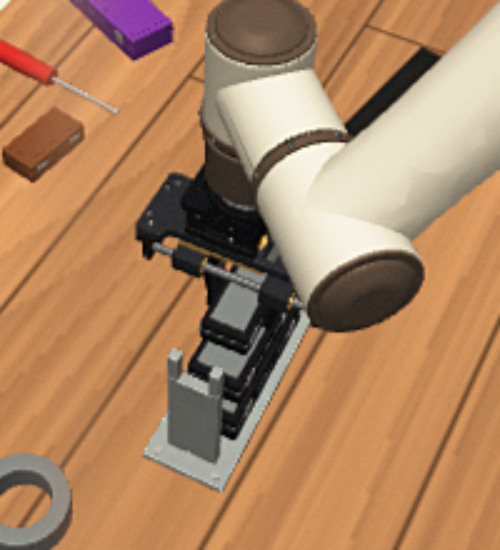

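The short case hovers over the stack at (235,310). I lower it.

>>> apply_moves --moves '[[[0,0.001,0.008],0],[[0,0,0.006],0],[[0,0,0.003],0],[[0,0,0],0],[[0,0,0],0]]'

```text
time_s: 34.53
tcp_pos: [0.4217, 0.2088, 0.0818]
ee_rot: [[0.042, -0.999, -0.0], [-0.999, -0.042, -0.0], [0.0, 0.0, -1.0]]
wrist_force: [0.7, -1.6, -3.2]
gripper_width: 0.55
gripper_force: 29.9
```

>>> apply_moves --moves '[[[0,0,0],0],[[0,0,0],0],[[0,0,0],0]]'

```text
time_s: 34.78
tcp_pos: [0.4219, 0.209, 0.0821]
ee_rot: [[0.042, -0.999, 0.0], [-0.999, -0.042, 0.0], [-0.0, -0.0, -1.0]]
wrist_force: [0.3, -0.0, -3.4]
gripper_width: 0.551
gripper_force: 29.9
```

```bash
python3 plan.py .4225 .2091 .0779 .0413
```

```text
t 34.78 tcp [0.4219 0.209  0.0821] th -177.61 turn 0.02 now [-0.0001 -0.0006  0.0042] after [-0.0001 -0.0006  0.0042] g 0.048 F [ 0.3 -0.  -3.4] j1,j6 [ 46. -44.]
```

>>> apply_moves --moves '[[[0,-0.0005,0.0025],0],[[0,0,0.0015],0],[[0,0,0],0],[[0,0,0],0],[[0,0,0],0]]'

```text
time_s: 35.2
tcp_pos: [0.4223, 0.2089, 0.0778]
ee_rot: [[0.042, -0.999, 0.0], [-0.999, -0.042, 0.0], [-0.0, -0.0, -1.0]]
wrist_force: [-0.2, -0.1, -2.9]
gripper_width: 0.548
gripper_force: 29.9
```

>>> apply_moves --moves '[[[0,0,0],0],[[0,0,0],0],[[0,0,0],0],[[0,0,0],0],[[0,0,0],0]]' --hand 0.075

```text
time_s: 35.62
tcp_pos: [0.4224, 0.2089, 0.0781]
ee_rot: [[0.042, -0.999, 0.0], [-0.999, -0.042, 0.0], [-0.0, -0.0, -1.0]]
wrist_force: [0.3, 0.0, -0.1]
gripper_width: 0.818
gripper_force: 0.0
```

>>> apply_moves --moves '[[[0,0,-0.01],0],[[0,0,-0.02],0],[[0,0,-0.035],0],[[0,0,-0.035],0],[[0,0,-0.02],0]]'

```text
time_s: 36.03
tcp_pos: [0.4236, 0.2096, 0.2018]
ee_rot: [[0.042, -0.999, 0.005], [-0.999, -0.042, 0.003], [-0.003, -0.005, -1.0]]
wrist_force: [1.7, 0.1, -0.0]
gripper_width: 0.861
gripper_force: 0.0
```

>>> apply_moves --moves '[[[0.01,0,0],3],[[0,0,0],3],[[0,0,0],3],[[0,0,0],3.3]]' --hand 0.045

```text
time_s: 36.37
tcp_pos: [0.4226, 0.1987, 0.1982]
ee_rot: [[-0.175, -0.985, 0.0], [-0.985, 0.175, 0.001], [-0.001, -0.0, -1.0]]
wrist_force: [0.1, -0.3, 0.0]
gripper_width: 0.642
gripper_force: 0.0
```

```bash
python3 plan.py .4159 -.1775 .1 -.173
```

```text
t 36.37 tcp [0.4226 0.1987 0.1982] th 169.91 turn -0.17 now [ 0.3716 -0.0592  0.098 ] after [ 0.3717 -0.0581  0.0982] g 0.0558 F [ 0.1 -0.3  0. ] j1,j6 [ 45. -55.]
```

>>> apply_moves --moves '[[[0.031,-0.0049,0],0],[[0.031,-0.0049,0],0],[[0.031,-0.0049,0],0],[[0.031,-0.0049,0],0],[[0.031,-0.0049,0],0]]'

```text
time_s: 36.78
tcp_pos: [0.4198, 0.0406, 0.1981]
ee_rot: [[-0.171, -0.985, 0.0], [-0.985, 0.171, 0.0], [-0.0, -0.0, -1.0]]
wrist_force: [1.4, 0.2, -0.0]
gripper_width: 0.519
gripper_force: 0.0
```

>>> apply_moves --moves '[[[0.031,-0.0049,0],0],[[0.031,-0.0049,0],0],[[0.031,-0.0049,0],0],[[0.031,-0.0049,0],0],[[0.031,-0.0049,0],0]]'

```text
time_s: 37.2
tcp_pos: [0.4172, -0.1165, 0.1981]
ee_rot: [[-0.172, -0.985, 0.001], [-0.985, 0.172, 0.0], [-0.0, -0.001, -1.0]]
wrist_force: [0.5, 0.4, -0.3]
gripper_width: 0.514
gripper_force: 0.0
```

>>> apply_moves --moves '[[[0.031,-0.0049,0.01],0],[[0.031,-0.0049,0.03],0],[[0,0,0.03],0],[[0,0,0.03],0],[[0,0,0.03],0]]'

```text
time_s: 37.62
tcp_pos: [0.4164, -0.1773, 0.0682]
ee_rot: [[-0.174, -0.985, 0.001], [-0.985, 0.174, -0.0], [-0.0, -0.001, -1.0]]
wrist_force: [0.3, -0.1, -0.3]
gripper_width: 0.517
gripper_force: 0.0
```

>>> apply_moves --moves '[[[0,0,0.02],0],[[0,0,0],0],[[0,0,0],0],[[0,0,0],0]]'

```text
time_s: 37.95
tcp_pos: [0.4178, -0.1766, 0.0503]
ee_rot: [[-0.171, -0.985, 0.002], [-0.985, 0.171, -0.001], [0.0, -0.002, -1.0]]
wrist_force: [0.1, 0.8, 0.1]
gripper_width: 0.516
gripper_force: 0.0
```

```bash
python3 plan.py .4157 -.1775 .0055 -.173; python3 f.py case_short .4225 .2091 .0413 .074;python3 f.py case_medium .4225 .2091 .0413 .042;  python3 -c "
from station import imaging;import cv2
p=imaging.capture('side');f=p['frame'];c=f[200:420,240:440];cv2.imwrite(f'pics/g6.png',cv2.resize(c,None,fx=2.5,fy=2.5))"
```

```text
t 37.95 tcp [ 0.4178 -0.1766  0.0503] th 170.13 turn 0.04 now [0.0013 0.002  0.0448] after [0.0013 0.0019 0.0448] g 0.0449 F [0.1 0.8 0.1] j1,j6 [-2. -8.]
top case_short [0.4218 0.2094 0.0402] 0.045 off px 0.6
side case_short [0.4227 0.2081 0.0873] 0.075 off px 0.5
top case_medium [0.4215 0.2095 0.0344] 0.737 off px 3.6
side none
```

View pics/g6.png

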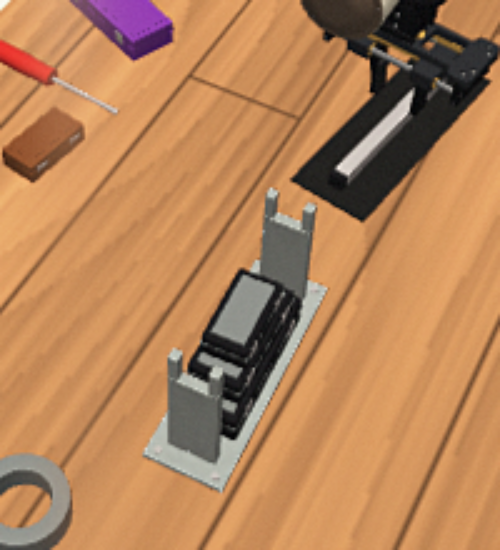

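The stack at (240,330) stands square and centred, and the bar lies on the mat under the fingers. I pick the bar up.

>>> apply_moves --moves '[[[0.001,0.001,0.015],0],[[0,0,0.015],0],[[0,0,0.008],0],[[0,0,0],0],[[0,0,0],0]]'

```text
time_s: 38.82
tcp_pos: [0.4153, -0.1773, 0.0109]
ee_rot: [[-0.172, -0.985, -0.001], [-0.985, 0.172, -0.0], [0.0, 0.001, -1.0]]
wrist_force: [-0.9, -0.7, 0.9]
gripper_width: 0.516
gripper_force: 0.0
```

>>> apply_moves --moves '[[[0,0,0],0],[[0,0,0],0],[[0,0,0],0]]'

```text
time_s: 39.07
tcp_pos: [0.4159, -0.1773, 0.0117]
ee_rot: [[-0.172, -0.985, 0.001], [-0.985, 0.172, -0.0], [-0.0, -0.001, -1.0]]
wrist_force: [-0.5, -0.6, -0.6]
gripper_width: 0.519
gripper_force: 0.0
```

```bash
python3 plan.py .4157 -.1775 .0055 -.173
```

```text
t 39.07 tcp [ 0.4159 -0.1773  0.0117] th 170.09 turn -0.0 now [0.0002 0.0002 0.0062] after [0.0002 0.0002 0.0062] g 0.0452 F [-0.5 -0.6 -0.6] j1,j6 [-2. -8.]
```

>>> apply_moves --moves '[[[0,0,0.003],0],[[0,0,0.0028],0],[[0,0,0],0],[[0,0,0],0],[[0,0,0],0]]'

```text
time_s: 39.48
tcp_pos: [0.4154, -0.1773, 0.0052]
ee_rot: [[-0.172, -0.985, -0.0], [-0.985, 0.172, -0.0], [0.0, 0.0, -1.0]]
wrist_force: [-0.1, 0.3, -0.3]
gripper_width: 0.52
gripper_force: 0.0
```

>>> apply_moves --moves '[[[0,0,0],0],[[0,0,0],0],[[0,0,0],0],[[0,0,0],0],[[0,0,0],0]]' --hand 0

```text
time_s: 39.9
tcp_pos: [0.4154, -0.1773, 0.0053]
ee_rot: [[-0.172, -0.985, 0.0], [-0.985, 0.172, -0.0], [0.0, -0.0, -1.0]]
wrist_force: [-0.1, -0.6, 0.4]
gripper_width: 0.228
gripper_force: 0.0
```

>>> apply_moves --moves '[[[0,0,0],0],[[0,0,0],0],[[0,0,0],0]]'

```text
time_s: 40.15
tcp_pos: [0.4155, -0.1773, 0.0053]
ee_rot: [[-0.172, -0.985, 0.0], [-0.985, 0.172, -0.0], [-0.0, -0.0, -1.0]]
wrist_force: [0.1, -0.7, 1.2]
gripper_width: 0.204
gripper_force: 30.0
```

>>> apply_moves --moves '[[[0,0,-0.006],0],[[0,0,-0.01],0],[[0,0,-0.015],0],[[0,0,-0.02],0],[[0,0,-0.02],0]]'

```text
time_s: 40.57
tcp_pos: [0.414, -0.1771, 0.0764]
ee_rot: [[-0.173, -0.985, -0.003], [-0.985, 0.173, 0.001], [-0.0, 0.003, -1.0]]
wrist_force: [0.7, 0.1, -4.3]
gripper_width: 0.204
gripper_force: 30.0
```

>>> apply_moves --moves '[[[0,0,-0.03],0],[[0,0,-0.03],0],[[0,0,-0.03],0],[[0,0,-0.03],0],[[0,0,-0.02],0]]'

```text
time_s: 40.98
tcp_pos: [0.4152, -0.1772, 0.2189]
ee_rot: [[-0.172, -0.985, 0.002], [-0.985, 0.172, -0.0], [-0.0, -0.002, -1.0]]
wrist_force: [1.5, 0.2, -4.4]
gripper_width: 0.204
gripper_force: 30.0
```

```bash
python3 plan.py .4225 .2091 .22 -.173;  python3 f.py bar .414 -.178 -.173 .218
```

```text
t 40.98 tcp [ 0.4152 -0.1772  0.2189] th 170.08 turn -0.01 now [-0.3818  0.0594 -0.0011] after [-0.3818  0.0593 -0.0011] g 0.0178 F [ 1.5  0.2 -4.4] j1,j6 [-2. -8.]
top none
side bar [ 0.4219 -0.188  -0.1742] 0.424 off px 16.4
```

>>> apply_moves --moves '[[[-0.0147,0.0023,0],0],[[-0.0294,0.0046,0],0],[[-0.0294,0.0046,0],0],[[-0.0294,0.0046,0],0],[[-0.0294,0.0046,0],0]]'

```text
time_s: 41.6
tcp_pos: [0.4156, -0.0425, 0.2135]
ee_rot: [[-0.173, -0.985, -0.006], [-0.985, 0.173, -0.001], [0.002, 0.006, -1.0]]
wrist_force: [1.9, -0.1, -4.4]
gripper_width: 0.204
gripper_force: 30.0
```

>>> apply_moves --moves '[[[-0.0294,0.0046,0],0],[[-0.0294,0.0046,0],0],[[-0.0294,0.0046,0],0],[[-0.0294,0.0046,0],0],[[-0.0294,0.0046,0],0]]'

```text
time_s: 42.02
tcp_pos: [0.4184, 0.106, 0.2135]
ee_rot: [[-0.172, -0.985, -0.005], [-0.985, 0.173, -0.003], [0.003, 0.005, -1.0]]
wrist_force: [1.8, -0.3, -3.1]
gripper_width: 0.204
gripper_force: 30.0
```

>>> apply_moves --moves '[[[-0.0294,0.0046,0],0],[[-0.0294,0.0046,0],0],[[-0.0294,0.0046,0],0],[[-0.0147,0.0023,0],0],[[0,0,0],-2]]'

```text
time_s: 42.43
tcp_pos: [0.4215, 0.2115, 0.2136]
ee_rot: [[-0.134, -0.991, -0.004], [-0.991, 0.134, -0.003], [0.003, 0.003, -1.0]]
wrist_force: [0.6, -0.4, -4.5]
gripper_width: 0.204
gripper_force: 30.0
```

>>> apply_moves --moves '[[[0,0,0],-3.5],[[0,0,0],-4],[[0,0,0],-2.8],[[0,0,0],0],[[0,0,0],0]]'

```text
time_s: 42.85
tcp_pos: [0.4214, 0.2086, 0.2145]
ee_rot: [[0.04, -0.999, -0.003], [-0.999, -0.04, -0.003], [0.002, 0.003, -1.0]]
wrist_force: [0.3, -0.7, -4.0]
gripper_width: 0.207
gripper_force: 30.0
```

```bash
python3 plan.py .4225 .2091 .1213 .0413; python3 -c "
from station import imaging;import cv2
p=imaging.capture('side');f=p['frame'];c=f[180:400,240:440];cv2.imwrite(f'pics/g7.png',cv2.resize(c,None,fx=2.5,fy=2.5))"
```

```text
t 42.85 tcp [0.4214 0.2086 0.2145] th -177.72 turn -0.09 now [-0.0007 -0.0014  0.0932] after [-0.0004 -0.0011  0.0932] g 0.018 F [ 0.3 -0.7 -4. ] j1,j6 [ 46. -44.]
```

View pics/g7.png

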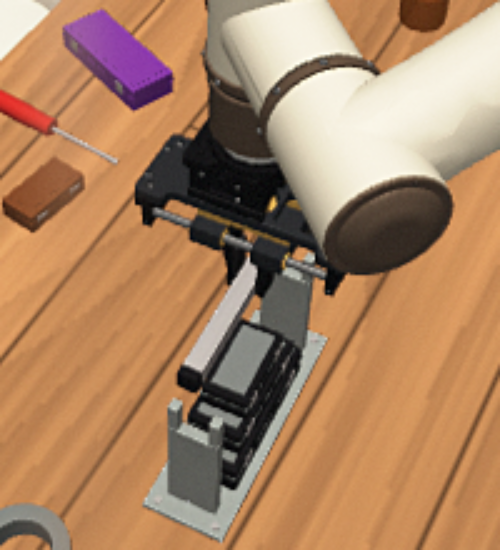

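The bar is level over the brackets, with its end cap at (190,377). I lower it in steps.

>>> apply_moves --moves '[[[0,-0.0012,0.01],0],[[0,0,0.018],0],[[0,0,0.012],0],[[0,0,0],0],[[0,0,0],0]]'

```text
time_s: 43.32
tcp_pos: [0.4232, 0.209, 0.1753]
ee_rot: [[0.041, -0.999, -0.002], [-0.999, -0.041, -0.002], [0.002, 0.002, -1.0]]
wrist_force: [1.4, -0.1, -4.0]
gripper_width: 0.207
gripper_force: 30.0
```

>>> apply_moves --moves '[[[0,0,0],0],[[0,0,0],0],[[0,0,0],0]]'

```text
time_s: 43.57
tcp_pos: [0.424, 0.21, 0.1771]
ee_rot: [[0.042, -0.999, 0.001], [-0.999, -0.042, 0.001], [-0.001, -0.001, -1.0]]
wrist_force: [-0.2, 0.1, -4.2]
gripper_width: 0.198
gripper_force: 30.0
```

```bash
python3 plan.py .4225 .2091 .1213 .0413; python3 f.py bar .4225 .2091 .0413 .182
```

```text
t 43.57 tcp [0.424  0.21   0.1771] th -177.62 turn 0.02 now [0.0009 0.0016 0.0558] after [0.0008 0.0015 0.0558] g 0.0172 F [-0.2  0.1 -4.2] j1,j6 [ 46. -44.]
top bar [0.425  0.1933 0.0319] 0.601 off px 35.9
side bar [0.4249 0.2071 0.0433] 0.464 off px 26.5
```

>>> apply_moves --moves '[[[0,0.0012,0.01],0],[[0,0,0.015],0],[[0,0,0.012],0],[[0,0,0.005],0],[[0,0,0],0]]'

```text
time_s: 44.18
tcp_pos: [0.4217, 0.2089, 0.1333]
ee_rot: [[0.042, -0.999, -0.002], [-0.999, -0.042, -0.002], [0.002, 0.002, -1.0]]
wrist_force: [-0.3, -0.4, -4.2]
gripper_width: 0.207
gripper_force: 30.0
```

>>> apply_moves --moves '[[[0,0,0],0],[[0,0,0],0],[[0,0,0],0]]'

```text
time_s: 44.43
tcp_pos: [0.4229, 0.21, 0.1352]
ee_rot: [[0.042, -0.999, 0.002], [-0.999, -0.042, 0.001], [-0.001, -0.002, -1.0]]
wrist_force: [0.1, -0.2, -4.5]
gripper_width: 0.204
gripper_force: 30.0
```

```bash
python3 plan.py .4225 .2091 .1213 .0413
```

```text
t 44.43 tcp [0.4229 0.21   0.1352] th -177.61 turn 0.03 now [0.0009 0.0004 0.0139] after [0.0009 0.0004 0.0139] g 0.0177 F [ 0.1 -0.2 -4.5] j1,j6 [ 46. -44.]
```

>>> apply_moves --moves '[[[0,0,0.005],0],[[0,0,0.005],0],[[0,0,0.002],0],[[0,0,0],0],[[0,0,0],0]]'

```text
time_s: 44.85
tcp_pos: [0.4223, 0.2094, 0.1221]
ee_rot: [[0.042, -0.999, -0.0], [-0.999, -0.042, -0.0], [0.0, 0.0, -1.0]]
wrist_force: [-0.0, -0.8, -4.1]
gripper_width: 0.199
gripper_force: 30.0
```

>>> apply_moves --moves '[[[0,0,0.0005],0],[[0,0,0],0],[[0,0,0],0]]'

```text
time_s: 45.1
tcp_pos: [0.4223, 0.2095, 0.1218]
ee_rot: [[0.042, -0.999, 0.0], [-0.999, -0.042, 0.0], [-0.0, -0.0, -1.0]]
wrist_force: [-0.5, -0.0, -3.9]
gripper_width: 0.207
gripper_force: 30.0
```

```bash
python3 plan.py .4225 .2091 .1213 .0413;  python3 -c "
from station import imaging;import cv2
p=imaging.capture('side');f=p['frame'];c=f[180:400,240:440];cv2.imwrite(f'pics/g8.png',cv2.resize(c,None,fx=2.5,fy=2.5))"
```

```text
t 45.1 tcp [0.4223 0.2095 0.1218] th -177.62 turn 0.01 now [ 0.0004 -0.0001  0.0005] after [ 0.0004 -0.0001  0.0005] g 0.018 F [-0.5 -0.  -3.9] j1,j6 [ 46. -44.]
```

View pics/g8.png

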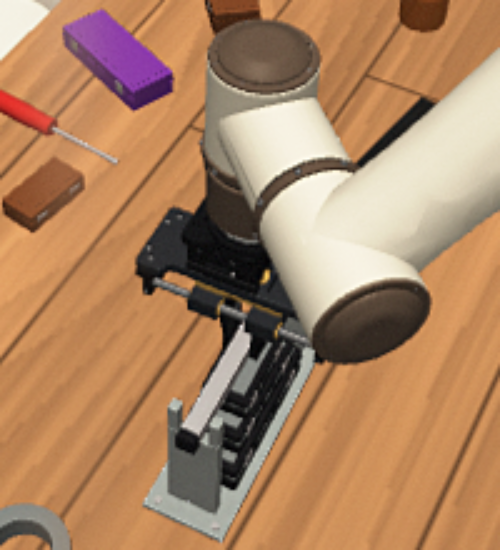

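The bar sits in the slot, with its cap at (188,437) between the cheeks. I release it and retreat.

>>> apply_moves --moves '[[[0,0,0.0005],0],[[0,0,0],0],[[0,0,0],0]]'

```text
time_s: 45.4
tcp_pos: [0.4224, 0.2096, 0.1214]
ee_rot: [[0.042, -0.999, 0.0], [-0.999, -0.042, 0.0], [-0.0, -0.0, -1.0]]
wrist_force: [0.2, 0.2, -4.3]
gripper_width: 0.205
gripper_force: 30.0
```

>>> apply_moves --moves '[[[0,0,0],0],[[0,0,0],0],[[0,0,0],0],[[0,0,0],0],[[0,0,0],0]]' --hand 0.045

```text
time_s: 45.82
tcp_pos: [0.4226, 0.2097, 0.1217]
ee_rot: [[0.042, -0.999, 0.001], [-0.999, -0.042, 0.001], [-0.0, -0.001, -1.0]]
wrist_force: [-0.3, 0.3, -0.2]
gripper_width: 0.476
gripper_force: 0.0
```

>>> apply_moves --moves '[[[0,0,-0.01],0],[[0,0,-0.02],0],[[0,0,-0.035],0],[[0,0,-0.035],0],[[0,0,-0.01],0]]'

```text
time_s: 46.23
tcp_pos: [0.4248, 0.211, 0.237]
ee_rot: [[0.043, -0.999, 0.009], [-0.999, -0.043, 0.006], [-0.005, -0.009, -1.0]]
wrist_force: [0.7, 0.9, 0.3]
gripper_width: 0.513
gripper_force: 0.0
```

>>> apply_moves --moves '[[[0.03,0,0],0],[[0.04,0,0],0],[[0.04,0,0],0],[[0.04,0,0],0],[[0.04,0,0],0]]'

```text
time_s: 46.65
tcp_pos: [0.4299, 0.0181, 0.2317]
ee_rot: [[0.043, -0.999, 0.001], [-0.999, -0.043, 0.0], [-0.0, -0.001, -1.0]]
wrist_force: [0.7, 0.6, -0.0]
gripper_width: 0.515
gripper_force: 0.0
```

>>> apply_moves --moves '[[[0.04,0,0],0],[[0.04,0,0],0],[[0.02,0,0],0],[[0,0,0],0],[[0,0,0],0]]'

```text
time_s: 47.07
tcp_pos: [0.4343, -0.0812, 0.2313]
ee_rot: [[0.039, -0.999, 0.0], [-0.999, -0.039, 0.0], [-0.0, -0.0, -1.0]]
wrist_force: [-0.4, 0.5, -0.6]
gripper_width: 0.517
gripper_force: 0.0
```

```bash
python3 f.py bar .4225 .2091 .0413 .129; python3 f.py case_short .4225 .2091 .0413 .074; python3 -c "
from station import imaging,r;import cv2
print(r.sense()['time_s'],r.sense()['tcp_pos'])
p=imaging.capture('side');q=imaging.capture('top');c=cv2.resize(p['frame'][180:400,240:440],None,fx=2,fy=2);d=cv2.resize(q['frame'][270:380,130:330],None,fx=2,fy=4);cv2.imwrite('pics/g9.png',cv2.hconcat([c,d]))"
```

```text
top bar [0.4226 0.2081 0.0412] 0.6 off px 27.7
side bar [0.4235 0.2094 0.0416] 0.069 off px 7.5
top case_short [ 0.4203  0.2125 -0.0042] 0.818 off px 13.5
side case_short [0.414  0.2093 0.3353] 0.432 off px 4.1
47.4667 [ 0.43448283 -0.07952777  0.23133856]
```

View pics/g9.png

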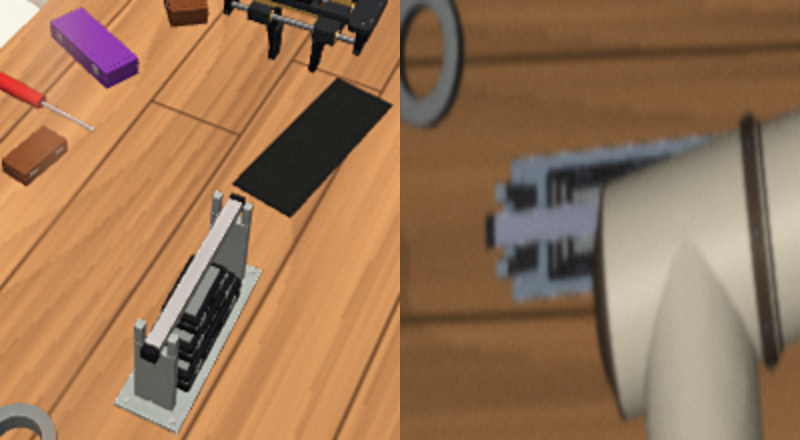

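The bar lies in both brackets, with its caps at (150,352) and (237,203). The stack stands squarely below it, and the side-view fit puts the bar within about 1 mm of the rack centre. I hand in.

```bash
python3 -c "
from station import r
print(r.finish_job())"
```

```text
the job is handed in; nothing more can be done
None
```

The three cases are stacked on the rack with the bar back in both brackets, and the job was handed in at about 47.5 s of the 152 s allowed; the hand-in returned no verdict.

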